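Mount the stop block on the dovetail rail and lock it

TASK

Get the dowel-cutting stop ready: slide the loose dark wooden stop block onto the dovetail rail from its open end and push it fully home against the steel end stop, then tighten its red clamp knob (clockwise) until the block is firmly locked, stopping there without forcing it. Leave the other things on the bench where they are.

Things in the scene. Friction and masses are not known exactly. Their poses are not given: they have to be found in the camera images.
- fixture: Plywood board 240 x 400 x 18, fixed to the bench, at some yaw. Origin: at bench height under the rail's open end; z up; the board spans x -130..110, y -190..210 and its top is at z 18. The rail runs along its y from y 0 to y -150 on x 0.
- rail_mouth (a point): Open end of the aluminium dovetail rail, on the board's top (fixture x 0, y 0, z 18), axes as the board's. The rail lies towards -y from here: 18 tall, 52 wide on top, 35 at its foot (flanks undercut 25 degrees). A tapered nose sticks out 13 to +y.
- guide (a point): Middle of the inner face of a straight wooden guide strip on the board, at the board's top (fixture x 50.8, y 115, z 18). The face looks to the board's -x and runs parallel to the rail from y 30 to y 200; strip 14 tall, 16 thick. A stop block lying square against it is in line with the rail within 1 mm.
- home (a point): Where the stop block's origin is when it is home (fixture x 0, y -105, z 18), axes as the board's. Its leading face then meets the steel end stop with the red line, whose near face is at fixture y -150; stop 110 wide, 22 thick, 42 above the board's top.
- carriage: Stop block, dark wood, 100 (x) x 90 (y) x 36 tall, 0.4 to 0.8 kg, loose on the board before the rail, a little askew, 15 to 35 off the guide. Origin: centre of underside. A dovetail groove runs through it along y, 1.5 wider than the rail each side. -y face leads; push on the +y face. On its top: aluminium plate 18 tall near x -32, y -42; red clamp knob at x 37, y 0.
- knob_grip (a point): Centre of the red wing knob on the stop block, on its upright axis, 58 above the block's underside. Wing 64 long along this point's x, 13 thick along y, 11 above and 11 below this point. Clockwise from above tightens. Stiff all the way (0.2 N m), then harder; bite comes 1.0 to 2.3 rad after the start, so regrasp; tight at 0.35 to 0.5 N m, forced beyond 0.6. Stays where left.
- clamp_shoe: Brass shoe hidden in the stop block's +x jaw, 28 long, driven by the knob 6 mm per rad to the block's -x, against the rail's flank. Axes as the block's. Origin: within 5 of the block's origin when drawn back.
- offcut: Bystander: pale wooden offcut 30 x 100 x 20, lying on the board beyond the rail; origin: centre of underside.
- glue: Bystander: white bottle, 54 across, 150 tall; origin: centre of underside.
- fish: Bystander: carved wooden fish blank, about 150 x 60 x 22, lying flat; origin: underside of its belly.
- mug: Bystander: blue mug, 80 across, 90 tall; origin: centre of underside.
- mallet: Bystander: hammer lying on the bench.
- brush: Bystander: brush lying on the bench.
- square: Bystander: carpenter's try square lying on the bench, 150 long.
Mind the look-alikes: they are no part of the job. Of the things shaped like the carriage, the wood one is meant.

How it is judged (in metres and radians):
On the way, in this order (a step that is already met when the one before it is completed fails the run):
1. the block is on the rail and home against the end stop (y of carriage in the frame of home between -0.003 and 0.003 m and x of carriage in the frame of home between -0.004 and 0.004 m and z of carriage in the frame of home below 0.004 m and angle between the y axis of carriage and the y axis of fixture, either way round below 0.06 rad), for 0.2 s.
2. the clamp is tight: its shoe presses the rail with more than 12 N (y of carriage in the frame of home between -0.004 and 0.004 m and x of carriage in the frame of home between -0.004 and 0.004 m and z of carriage in the frame of home below 0.004 m and angle between the y axis of carriage and the y axis of fixture, either way round below 0.06 rad and contact force between clamp_shoe and fixture above 12 N), for 0.2 s.
At the end, for the whole second after the job is handed in: The block sits on the rail, at rest, within 4 mm of touching the end stop, in line with the rail, and the shoe of its clamp presses the rail with more than 12 N after the knob has been let go (all of step 2 and linear speed of carriage below 0.01 m/s and angular speed of carriage below 0.1 rad/s).
It fails at once if one of the other things was moved more than 30 mm (distance of any of offcut, glue, fish, mug, mallet, brush, square from where it was at the start of the episode above 0.03 m).
It fails at once if the clamp was forced: its shoe pressed the rail with over 130 N (contact force between clamp_shoe and fixture above 130 N).
It also fails if it takes over 67 s, if anything falls off the work surface, if the arm or the gripper's body presses on something with over 40 N, if the wrist force passes 120 N, or if a joint passes its speed limit or range.

ROBOT

A 7-joint arm with a two-finger parallel gripper is mounted at the origin on the work surface. World frame = base frame: x ahead of the robot, y to its left, z up, the work surface at z = 0. Lengths are in mm, angles in rad, forces in N, time in s.
With the tool pointing down it reaches from about 400 to 875 mm from the base axis. Payload 4.4 kg.
Tool frame: the origin (TCP) lies where the fingers leave the gripper's body, on its centre line; the fingertips stand 73 mm ahead of it and the grasp point (between the pads) lies 54 mm ahead of it; y points along the fingers, x is the direction in which the jaws open and shut, and the axes are right-handed (so a half turn about y gives the same grasp; the last joint's range is limited). The gripper opens to 85 mm and grips with 20 to 120 N. Pads are 22 mm wide; open, the fingers measure 114 mm over their backs; the gripper's body (76 mm by 85 mm) begins 54 mm behind the grasp point. The pads swing forward as they close: fully open they stand 13 mm farther back than shut.
Start: joints at [-1.166, 0.628, 0.038, 1.517, -0.027, 0.996, -0.02], TCP at [294.822, 579.307, 303.913] pointing down, gripper open.
Joint ranges: [-3.06, 3.06], [-0.37, 2.12], [-1.25, 1.32], [0.18, 2.47], [-1.1, 4.24], [0.23, 1.98], [-2.94, 2.94]. Speed limits (rad/s): [2.57, 2.57, 3.14, 3.14, 3.14, 3.14, 3.14].

INTERFACE

Orientations are given as a 3x3 rotation matrix whose columns are the frame's x, y, z axes.
In Python, from workcell import get_state, cams, r gives the robot as it stands.
- The arm moves only by the shell command python3 -m jog 'ROWS' [OPENING] [FORCE]. ROWS is JSON, a list of rows, each an object with "translation": the shift along the tool's x, y, z in m, a list of three; "roll": the turn about the tool's y in degrees. A call has 1 to 10 rows; each row shifts and turns the commanded pose from where the row before left it, along the tool's axes as they then stand; what a row does not reach is not made up. A row lasts 1/10 s, in which the tool goes at most 50 mm and 8.59 degrees, less where a joint would pass 70% of its speed; a pose out of reach is approached as far as the arm can. A call with a gripper value outside its range is refused whole. OPENING is the closure, from 0 (fully open) to 1 (shut), set as the call begins (- or left out, the last holds). The fingers move at their own pace and stop on an object; FORCE is the grip in N (left out, the last holds). Time passes only in rows, so rows that do not move let the fingers close. It gives the time, the measured TCP pose, the force and the opening at its end, in the units of the state.
- get_state(): the state, without advancing time (a new reading comes with each control period).
- cams.camera(name): name is "side" or "top"; returns the picture (400x640x3 uint8, red, green, blue); there is no depth.
- cams.camera_info(name): a dict with "fx", "fy", "cx", "cy" (pixels), "R" (3x3) and "t" (3): a world point X has camera coordinates R X + t. Camera axes: x right, y down, z forward; pixel columns grow to the right and rows downward; lengths in mm; the calibration is good to about 2 mm. A picture is of the moment at which its call begins. camera_info takes no time and is no camera call.
- r.close_job(): hands the job in, once; it reports no verdict.
The state is a dict: "time_s": time; "joint_positions": joint angles; "qvel": joint speeds; "joint_torque": joint torques, N m; "tool_pos": TCP position; "orientation": TCP orientation; "ft_force": force on the tool from outside, world axes, zero at the start; "moment": the same for the moment, N m; "opening": opening from 0.0 (shut) to 1.0 (fully open).
Only numpy, scipy, OpenCV 4.12 (cv2) and the standard library are available. Lean on these libraries where they do the work, as an engineer would, in place of code of your own. Each camera call takes 0.05 s, during which the arm holds its last target.

## Working session

There is one attempt and no reset: what is moved stays moved. The work goes in short steps, Python scripts to look and compute and a shell command to move; the robot and the scene stay as the last step left them, time stands still between calls to the robot, and variables do not carry over. Pictures are saved under pics/ and viewed, and the job is handed in when it is done.

```bash
ls; mkdir -p pics; python3 - <<'E'
from workcell import get_state, cams, r
import cv2
s=get_state(); print(s)
for n in("top","side"):
    print(n,cams.camera_info(n)); cv2.imwrite(f"pics/{n}0.png",cams.camera(n)[:,:,::-1])
E
```

```text
pics
{'time_s': 0.0, 'joint_positions': array([-1.16579819,  0.629306  ,  0.03843787,  1.51836683, -0.02698458,
        0.99630454, -0.0200355 ]), 'qvel': array([ 7.29972629e-04, -2.34629688e-03, -8.26498485e-04, -1.48255995e-03,
       -8.11816656e-05,  1.07659036e-03, -5.47513423e-04]), 'joint_torque': array([-8.11588416e-05, -5.63411558e+01,  1.22575499e+00, -1.93451875e+01,
        1.08564366e-02,  1.04172781e-02, -1.18603742e-05]), 'tool_pos': array([294.59132481, 578.8634953 , 303.01527365]), 'orientation': array([[ 4.53618166e-01, -8.17115743e-04, -8.91195765e-01],
       [ 8.91194185e-01, -1.67849505e-03,  4.53618901e-01],
       [-1.86652683e-03, -9.99998257e-01, -3.31870501e-05]]), 'ft_force': array([ 0.07778753, -0.59606564, -0.07017413]), 'moment': array([ 0.03662562,  0.04219027, -0.01782969]), 'opening': 0.9962755097497875}
top {'fx': 468.99849882989787, 'fy': 468.99849882989787, 'cx': 313.1477340029314, 'cy': 198.93505653789356, 'R': array([[ 0.01669218, -0.99984452, -0.00568329],
       [-0.98065873, -0.01526273, -0.19512948],
       [ 0.1950124 ,  0.0088305 , -0.98076102]]), 't': array([  -9.50996615,  518.30843147, 1351.07618809])}
side {'fx': 458.92256519046936, 'fy': 458.92256519046936, 'cx': 315.7028675955423, 'cy': 198.62900848006424, 'R': array([[ 0.96749303, -0.25269649, -0.01008601],
       [-0.13022403, -0.46360459, -0.87642027],
       [ 0.2167924 ,  0.84924394, -0.48144136]]), 't': array([-504.61676993,  128.90966855, 1183.888398  ])}
```

View pics/top0.png

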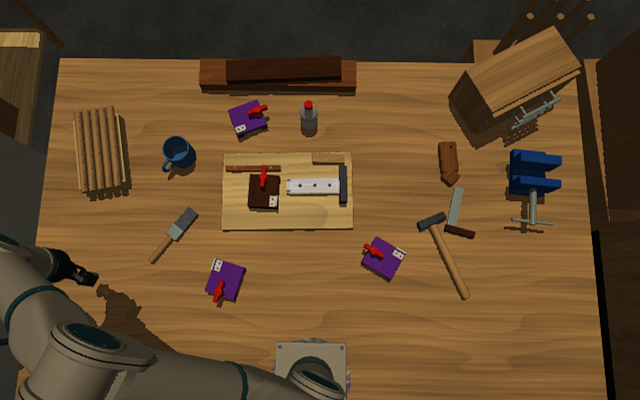

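View pics/side0.png

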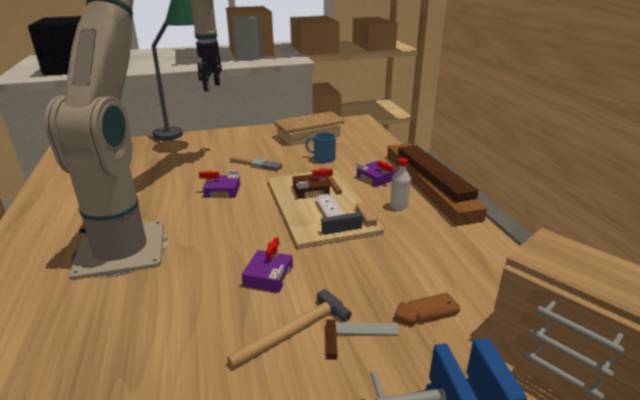

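The board is at top view about (222..353, 152..230). The dark block is at (264,190), the rail runs right to the steel stop at (343,185), and the guide strip is above the block at (255,168). I'll enlarge this.

```bash
cat > h.py <<'E'
import numpy as np, cv2
from workcell import get_state, cams, r
def ray(n,u,v):
    c=cams.camera_info(n);R=np.array(c['R']);t=np.array(c['t'])
    d=R.T@np.array([(u-c['cx'])/c['fx'],(v-c['cy'])/c['fy'],1]);return -R.T@t,d
def atz(n,u,v,z):
    o,d=ray(n,u,v);return (o+d*(z-o[2])/d[2])
def proj(n,X):
    c=cams.camera_info(n);p=np.array(c['R'])@np.array(X,float)+c['t'];return np.array([c['cx']+c['fx']*p[0]/p[2],c['cy']+c['fy']*p[1]/p[2]])
def crop(n,f,u0,v0,u1,v1,k):
    im=cams.camera(n)[v0:v1,u0:u1,::-1]
    im=cv2.resize(im,None,fx=k,fy=k,interpolation=cv2.INTER_CUBIC)
    for u in range((u0+9)//10*10,u1,10): cv2.putText(im,str(u),(int((u-u0+.5)*k),8),0,.3,(0,255,0));cv2.line(im,(int((u-u0+.5)*k),10),(int((u-u0+.5)*k),14),(0,255,0))
    for v in range((v0+9)//10*10,v1,10): cv2.putText(im,str(v),(0,int((v-v0+.5)*k)),0,.3,(0,255,0));cv2.line(im,(20,int((v-v0+.5)*k)),(25,int((v-v0+.5)*k)),(0,255,0))
    cv2.imwrite('pics/'+f,im)
E
python3 - <<'E'
from h import *
crop('top','t1.png',215,145,360,240,5.5)
crop('side','s1.png',260,155,390,250,6)
E
```

```text
(no output)
```

View pics/t1.png

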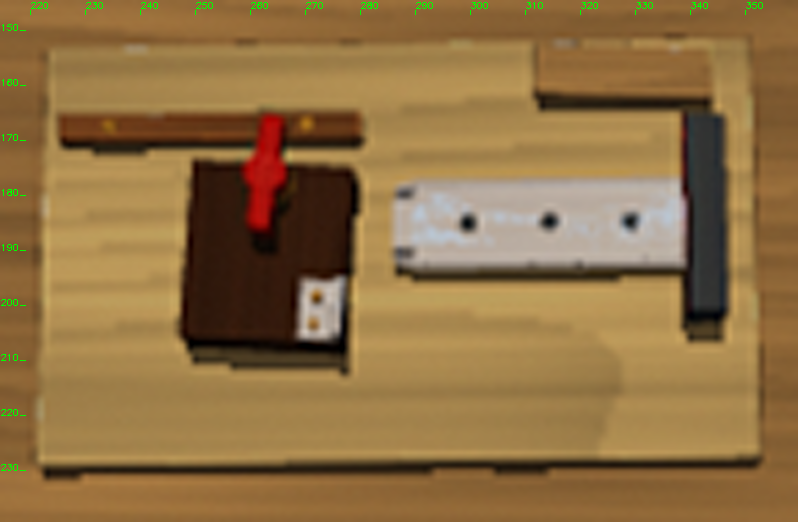

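View pics/s1.png

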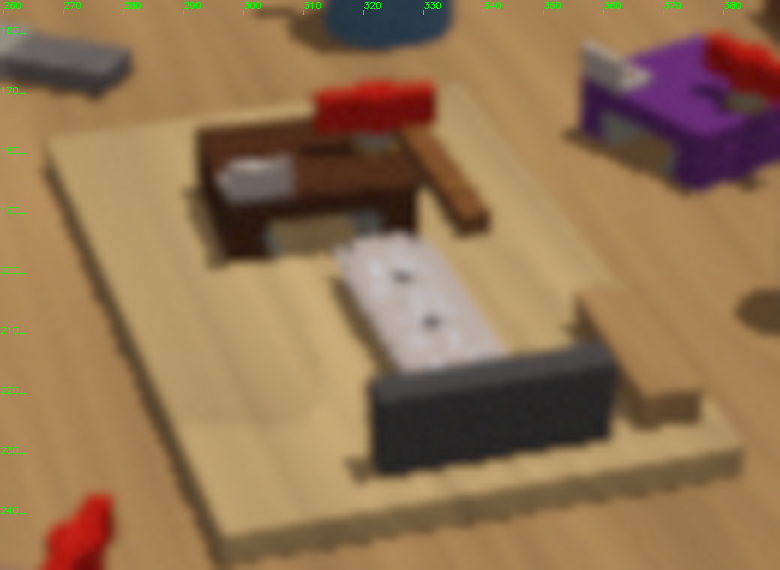

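```bash
cat > fit.py <<'E'
from h import *
from scipy.optimize import least_squares
def fit(obs,x0):
    # obs: (cam,(u,v),(lx,ly,z world))
    def f(p):
        c,s=np.cos(p[2]),np.sin(p[2]);o=[]
        for n,uv,l in obs:
            o+=list(proj(n,[p[0]+c*l[0]-s*l[1],p[1]+s*l[0]+c*l[1],l[2]])-uv)
        return o
    r=least_squares(f,x0);return r.x,np.round(r.fun,1)
T=lambda a,b:(215+a/5.5-.5,145+b/5.5-.5)
S=lambda a,b:(260+a/6-.5,155+b/6-.5)
E
python3 - <<'E'
from fit import *
tb=[('top',T(48,52),(110,210,18)),('top',T(750,40),(110,-190,18)),('top',T(40,467),(-130,210,18)),('top',T(760,461),(-130,-190,18))]
sb=[('side',S(48,148),(-130,210,18)),('side',S(222,540),(-130,-190,18)),('side',S(742,440),(110,-190,18)),('side',S(470,88),(110,210,18))]
for o in (tb,sb,tb+sb): print(fit(o,[550,0,0]))
ca=[('top',T(193,160),(50,45,54)),('top',T(355,168),(50,-45,54)),('top',T(347,348),(-50,-45,54)),('top',T(183,340),(-50,45,54))]
print(fit(ca,[550,100,0]))
print(atz('top',*T(270,115),80),atz('top',*T(258,230),80),atz('top',*T(265,172),85))
E
```

```text
(array([5.61286717e+02, 6.99320953e+01, 2.86573219e-02]), array([-0.1, -0.4,  0.2,  0.1, -0.7,  0.4,  0.6, -0.2]))
(array([5.63562548e+02, 6.49176031e+01, 2.08432571e-02]), array([-0.3, -1.6, -0.2, -0.3,  1. ,  1.6, -0.7, -0.8]))
(array([5.62762471e+02, 6.85128083e+01, 2.57433109e-02]), array([ 0.4, -1.1,  0.8, -0.2, -0.3, -0.2,  1. , -0.4, -0.9, -2. , -0.4,
       -0.9,  0.5,  0.8, -1.6, -1.2]))
(array([ 5.41040793e+02,  1.47957126e+02, -2.17132870e-02]), array([ 0. ,  0.3,  0.3, -0.1,  0. , -0.2, -0.4,  0.1]))
[611.8761321  147.48896522  80.        ] [548.13394099 151.53971222  80.        ] [578.90261713 148.39217511  85.        ]
```

```bash
cat >> h.py <<'E'
def togo(x,y,z,ang=None):
    s=get_state();O=s['orientation'];a=np.arctan2(O[1,0],O[0,0])
    d=O.T@(np.array([x,y,z])-s['tool_pos'])
    print('t %.2f pos'%s['time_s'],s['tool_pos'].round(1),'ang %.4f'%a,'togo tool mm',d.round(1),'roll deg',None if ang is None else round(-np.degrees(ang-a),2),'F',s['ft_force'].round(1),'M',s['moment'].round(2),'op %.3f'%s['opening'],'q',s['joint_positions'].round(2))
E
python3 -m jog '[{"translation":[-0.017,0.005,-0.03]},{"translation":[-0.017,0.005,-0.03]},{"translation":[-0.017,0.005,-0.03]},{"translation":[-0.017,0.005,-0.03]},{"translation":[-0.017,0.005,-0.03]},{"translation":[-0.017,0.005,-0.03]},{"translation":[-0.017,0.005,-0.03]},{"translation":[-0.017,0.005,-0.03]},{"translation":[-0.017,0.005,-0.03]},{"translation":[-0.017,0.005,-0.03]}]' 0.3 30
python3 -c "
from h import *;togo(578.7,148.2,230,1.508)"
```

```text
t 0.20 pos [294.7 579.  303.3] ang 1.1000 togo tool mm [-255.    73.6 -448.5] roll deg -23.38 F [ 0.6 -0.3  0.2] M [-0.04  0.05 -0.06] op 1.002 q [-1.17  0.63  0.04  1.52 -0.03  1.   -0.02]invalid input
```

```bash

python3 -m jog '[{"translation":[-0.017,0.005,-0.03],"roll":0},{"translation":[-0.017,0.005,-0.03],"roll":0},{"translation":[-0.017,0.005,-0.03],"roll":0},{"translation":[-0.017,0.005,-0.03],"roll":0},{"translation":[-0.017,0.005,-0.03],"roll":0},{"translation":[-0.017,0.005,-0.03],"roll":0},{"translation":[-0.017,0.005,-0.03],"roll":0},{"translation":[-0.017,0.005,-0.03],"roll":0},{"translation":[-0.017,0.005,-0.03],"roll":0},{"translation":[-0.017,0.005,-0.03],"roll":0}]' 0.3 30
python3 -c "
from h import *;togo(578.7,148.2,230,1.508)"
```

```text
time_s: 1.2
tool_pos: [485.6, 290.5, 253.6]
orientation: [[0.454, -0.0, -0.891], [0.891, -0.0, 0.454], [-0.0, -1.0, 0.0]]
ft_force: [0.4, 0.5, -0.5]
opening: 0.699
t 1.20 pos [485.6 290.5 253.6] ang 1.1001 togo tool mm [ -84.6   23.6 -147.5] roll deg -23.37 F [ 0.4  0.5 -0.5] M [-0.   -0.05  0.04] op 0.699 q [-0.6   0.57  0.02  1.81 -0.02  0.76  0.53]
```

```bash

python3 -m jog '[{"translation":[-0.017,0.005,-0.0295],"roll":0},{"translation":[-0.017,0.005,-0.0295],"roll":0},{"translation":[-0.017,0.005,-0.0295],"roll":0},{"translation":[-0.017,0.005,-0.0295],"roll":0},{"translation":[-0.017,0.004,-0.0295],"roll":0},{"translation":[0,0,0],"roll":-7.8},{"translation":[0,0,0],"roll":-7.8},{"translation":[0,0,0],"roll":-7.8},{"translation":[0,0,0],"roll":0},{"translation":[0,0,0],"roll":0}]' 0.4 30
python3 - <<'E'
from h import *;togo(578.7,148.2,133,1.508)
crop('top','t2.png',225,140,325,220,7)
crop('side','s2.png',270,100,370,200,6)
E
```

```text
time_s: 2.2
tool_pos: [577.9, 148.9, 229.8]
orientation: [[0.066, -0.0, -0.998], [0.998, 0.0, 0.066], [0.0, -1.0, 0.0]]
ft_force: [0.0, 0.0, -0.0]
opening: 0.605
t 2.20 pos [577.9 148.9 229.8] ang 1.5050 togo tool mm [-0.7 96.8 -0.8] roll deg -0.17 F [ 0.  0. -0.] M [ 0.02  0.01 -0.04] op 0.605 q [-0.23  0.64 -0.11  1.74  0.09  0.76  1.12]
```

View pics/t2.png

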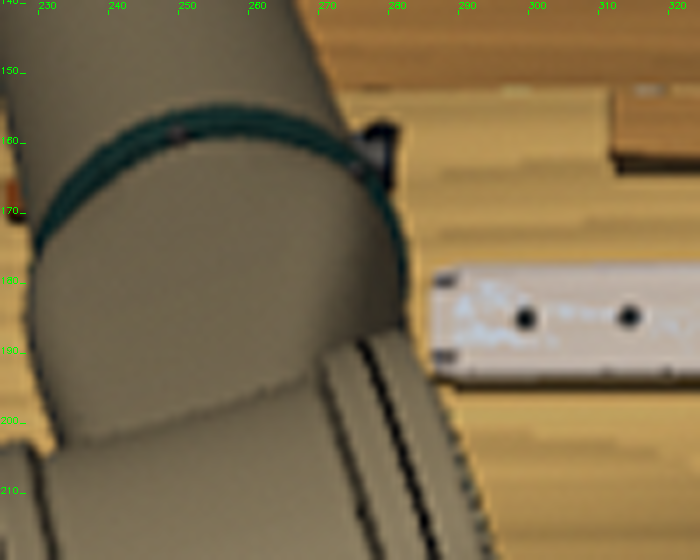

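View pics/s2.png

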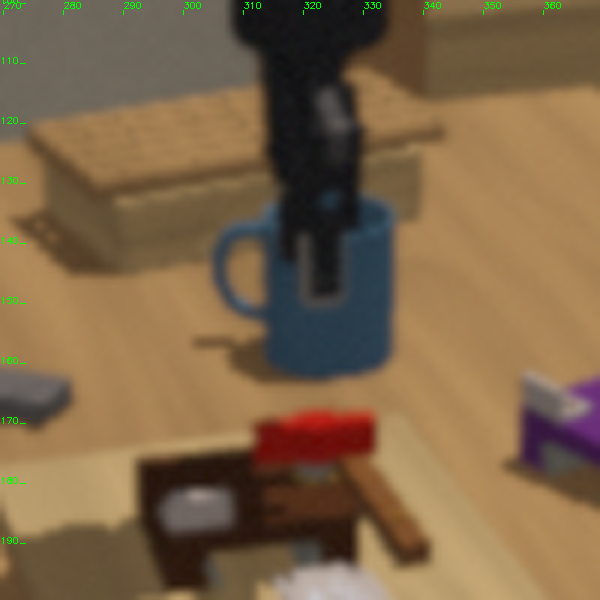

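The arm hides the top view. The side view shows the open jaws (320,145) straight above the red wing (318,175). I'll descend and grasp it.

```bash

python3 -m jog '[{"translation":[-0.001,0.02,-0.001],"roll":0},{"translation":[0,0.02,0],"roll":0},{"translation":[0,0.02,0],"roll":0},{"translation":[0,0.02,0],"roll":0},{"translation":[0,0.017,0],"roll":0},{"translation":[0,0,0],"roll":0},{"translation":[0,0,0],"roll":0}]' - 
python3 - <<'E'
from h import *;togo(578.7,148.2,133,1.508)
crop('side','s3.png',270,120,370,220,6)
E
```

```text
time_s: 3.0
tool_pos: [578.9, 148.2, 133.0]
orientation: [[0.063, -0.0, -0.998], [0.998, -0.0, 0.063], [-0.0, -1.0, 0.0]]
ft_force: [0.7, 0.1, -0.6]
opening: 0.597
t 3.00 pos [578.9 148.2 133. ] ang 1.5078 togo tool mm [0.  0.  0.2] roll deg -0.01 F [ 0.7  0.1 -0.6] M [-0.03  0.04  0.02] op 0.597 q [-0.24  0.78 -0.09  1.8   0.11  0.57  1.11]
```

View pics/s3.png

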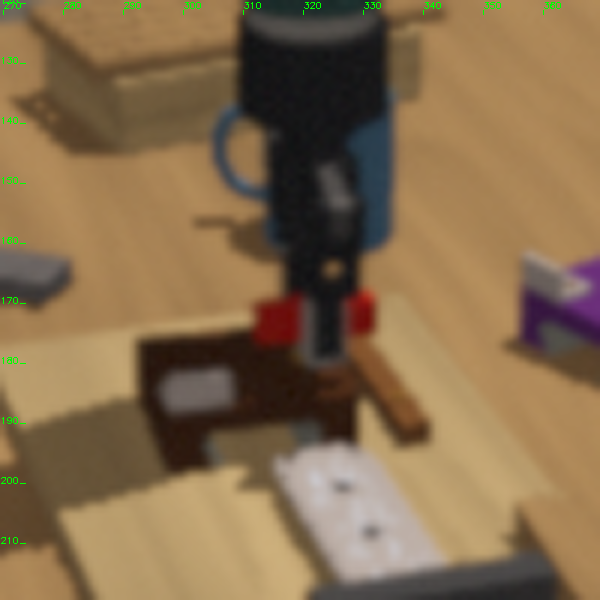

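The near finger (323,172) stands at the middle of the wing (312..332). Closing.

```bash

python3 -m jog '[{"translation":[0,0,0],"roll":0},{"translation":[0,0,0],"roll":0},{"translation":[0,0,0],"roll":0},{"translation":[0,0,0],"roll":0},{"translation":[0,0,0],"roll":0},{"translation":[0,0,0],"roll":0}]' 1 60
python3 - <<'E'
from h import *;togo(578.7,148.2,133,1.508)
E
```

```text
time_s: 3.65
tool_pos: [579.6, 148.5, 134.2]
orientation: [[0.063, 0.002, -0.998], [0.998, 0.001, 0.063], [0.001, -1.0, -0.002]]
ft_force: [-0.2, -0.7, 6.2]
opening: 0.261
t 3.65 pos [579.6 148.5 134.2] ang 1.5082 togo tool mm [-0.3  1.2  0.9] roll deg 0.01 F [-0.2 -0.7  6.2] M [ 0.11  0.21 -0.  ] op 0.261 q [-0.24  0.78 -0.09  1.8   0.11  0.57  1.11]
```

```bash

python3 - <<'E'
from h import *
crop('side','s4.png',290,140,350,200,10)
E
```

```text
(no output)
```

View pics/s4.png

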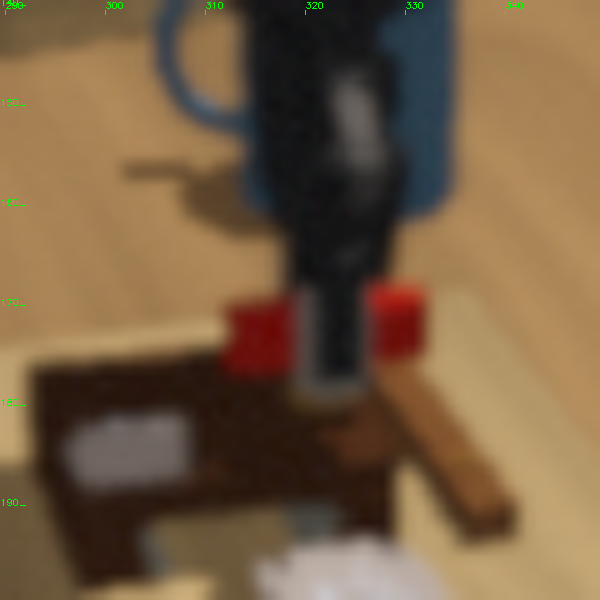

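```bash

python3 -m jog '[{"translation":[0,0,0],"roll":0},{"translation":[0,0,0],"roll":0},{"translation":[0,-0.003,0],"roll":0},{"translation":[0,-0.003,0],"roll":0},{"translation":[0,0,0],"roll":0}]' 0.6 60
python3 - <<'E'
from h import *;togo(578.7,148.2,139,1.508)
E
python3 -m jog '[{"translation":[0,0,0],"roll":0},{"translation":[0,0,0],"roll":0},{"translation":[0,0,0],"roll":0},{"translation":[0,0,0],"roll":0},{"translation":[0,0,0],"roll":0}]' 1 60
python3 - <<'E'
from h import *;togo(578.7,148.2,139,1.508)
crop('side','s5.png',290,140,350,200,10)
E
```

```text
time_s: 4.2
tool_pos: [579.2, 148.0, 139.4]
orientation: [[0.062, 0.001, -0.998], [0.998, 0.0, 0.062], [0.0, -1.0, -0.001]]
ft_force: [0.3, 0.3, 0.5]
opening: 0.403
t 4.20 pos [579.2 148.  139.4] ang 1.5083 togo tool mm [0.1 0.4 0.5] roll deg 0.02 F [0.3 0.3 0.5] M [ 0.06 -0.01  0.02] op 0.403 q [-0.24  0.77 -0.09  1.8   0.11  0.58  1.11]
time_s: 4.7
tool_pos: [579.1, 148.3, 139.4]
orientation: [[0.062, 0.001, -0.998], [0.998, 0.0, 0.062], [0.0, -1.0, -0.001]]
ft_force: [-1.5, 0.2, 5.1]
opening: 0.257
t 4.70 pos [579.1 148.3 139.4] ang 1.5084 togo tool mm [-0.1  0.4  0.4] roll deg 0.02 F [-1.5  0.2  5.1] M [ 0.12  0.21 -0.07] op 0.257 q [-0.24  0.77 -0.09  1.8   0.11  0.58  1.11]
```

View pics/s5.png

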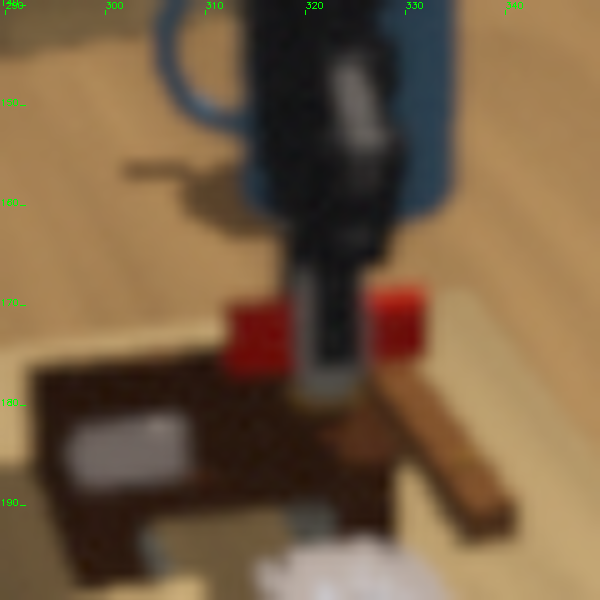

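```bash

python3 - <<'E'
from fit import *
for a,b,z in [((405,178),(683,178),36),((395,271),(685,268),36),((62,143),(360,142),32),((62,113),(360,112),32)]:
    A=atz('top',*T(*a),z);B=atz('top',*T(*b),z);d=A-B;print(A.round(1),B.round(1),np.arctan2(-d[0],d[1]))
p,_=fit([],[0,0,0]) if 0 else (np.array([561.8,69,.027]),0)
c,s=np.cos(p[2]),np.sin(p[2])
for n,l in dict(guide=(50.8,115),guideEnd=(50.8,30),mouth=(0,0),home=(0,-105)).items(): print(n,p[0]+c*l[0]-s*l[1],p[1]+s*l[0]+c*l[1])
E
```

```text
[588.9  76.5  36. ] [591.2 -77.7  36. ] 0.015281817845632362
[536.1  80.5  36. ] [540.2 -79.1  36. ] 0.02606534093132026
[607.  268.8  32. ] [610.1 102.4  32. ] 0.01865974942673283
[624.4 269.8  32. ] [627.5 102.9  32. ] 0.01859729661645177
guide 609.4768617686052 185.3295184031005
guideEnd 611.7715829362688 100.36049902095937
mouth 561.8 69.0
home 564.6346555600551 -35.961729824997875
```

```bash

python3 -m jog '[{"translation":[0,0,0],"roll":-1.3},{"translation":[0,0,0],"roll":-1.2},{"translation":[0,0,-0.003],"roll":0},{"translation":[0,0,-0.003],"roll":0},{"translation":[0,0,-0.003],"roll":0},{"translation":[0,0,-0.003],"roll":0},{"translation":[0,0,-0.003],"roll":0},{"translation":[0,0,0],"roll":0}]' - 
python3 - <<'E'
from h import *;togo(598,148.2,139,1.552)
crop('side','s6.png',290,140,350,200,10)
E
```

```text
time_s: 5.55
tool_pos: [590.8, 147.9, 139.5]
orientation: [[0.018, -0.007, -1.0], [1.0, -0.001, 0.019], [-0.001, -1.0, 0.007]]
ft_force: [-8.0, 0.2, 14.9]
opening: 0.257
t 5.55 pos [590.8 147.9 139.5] ang 1.5523 togo tool mm [ 0.4  0.4 -7.2] roll deg 0.02 F [-8.   0.2 14.9] M [-0.14  2.13 -0.11] op 0.257 q [-0.23  0.78 -0.1   1.76  0.13  0.61  1.15]
```

View pics/s6.png

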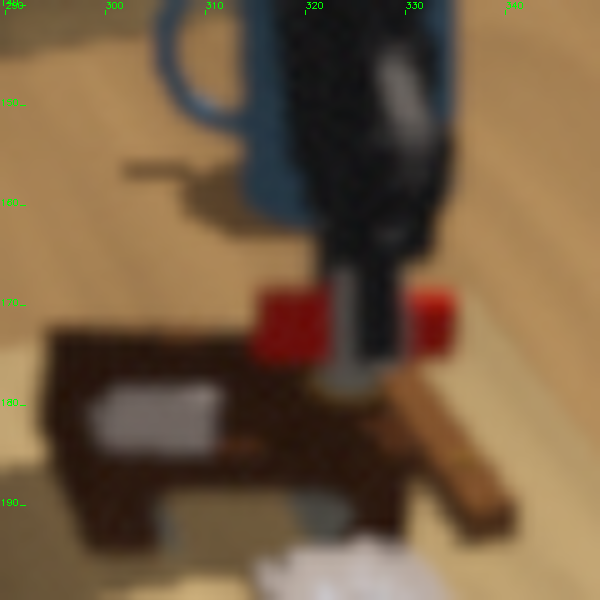

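The block's -x side is lifted (its top edge has tilted) because the grip pushes it down with 15 N. I'll raise the tool to take off that load.

```bash

python3 -m jog '[{"translation":[0,-0.001,0],"roll":0},{"translation":[0,-0.001,0.001],"roll":0},{"translation":[0,0,0.001],"roll":0},{"translation":[0,0,0],"roll":0}]' - 
python3 - <<'E'
from h import *;togo(598,148.2,139,1.552)
crop('side','s7.png',290,140,350,200,10)
E
```

```text
time_s: 6.0
tool_pos: [591.6, 147.5, 140.2]
orientation: [[0.019, -0.001, -1.0], [1.0, -0.0, 0.019], [-0.0, -1.0, 0.001]]
ft_force: [0.3, 0.5, -4.7]
opening: 0.253
t 6.00 pos [591.6 147.5 140.2] ang 1.5519 togo tool mm [ 0.8  1.2 -6.3] roll deg -0.01 F [ 0.3  0.5 -4.7] M [ 0.02 -0.12  0.  ] op 0.253 q [-0.23  0.78 -0.1   1.76  0.13  0.61  1.15]
```

View pics/s7.png

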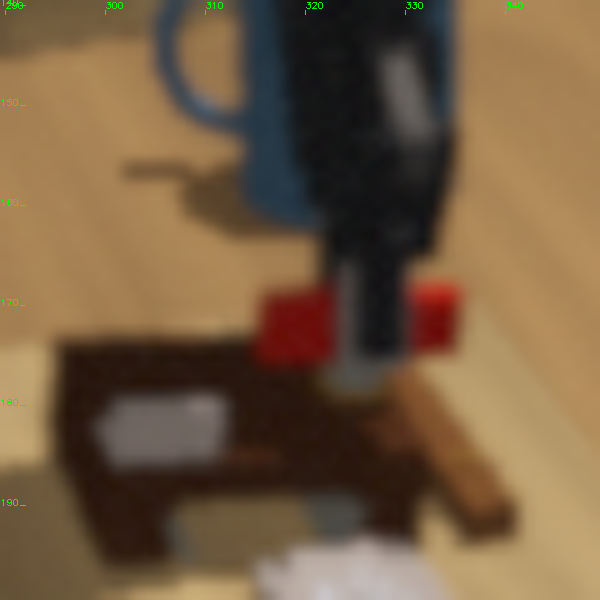

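Flat again, with the arm carrying about 4.7 N. I'll continue to the guide gently.

```bash

python3 -m jog '[{"translation":[0,0,-0.001],"roll":0},{"translation":[0,0,-0.001],"roll":0},{"translation":[0,0,-0.001],"roll":0},{"translation":[0,0,-0.001],"roll":0},{"translation":[0,0,-0.001],"roll":0},{"translation":[0,0,0],"roll":0}]' - 
python3 - <<'E'
from h import *;togo(598,148.2,139,1.552)
E
python3 -m jog '[{"translation":[0,0,-0.001],"roll":0},{"translation":[0,0,0],"roll":0}]' - 
python3 - <<'E'
from h import *;togo(598,148.2,139,1.552)
crop('side','s8.png',290,140,350,200,10)
E
```

```text
time_s: 6.65
tool_pos: [597.1, 147.6, 140.9]
orientation: [[0.019, 0.0, -1.0], [1.0, 0.0, 0.019], [0.0, -1.0, -0.0]]
ft_force: [-0.4, 0.4, -4.6]
opening: 0.255
t 6.65 pos [597.1 147.6 140.9] ang 1.5519 togo tool mm [ 0.6  1.9 -0.9] roll deg -0.01 F [-0.4  0.4 -4.6] M [-0.02 -0.09  0.03] op 0.255 q [-0.22  0.79 -0.1   1.74  0.13  0.62  1.15]
time_s: 6.85
tool_pos: [598.0, 147.6, 140.9]
orientation: [[0.019, 0.0, -1.0], [1.0, 0.0, 0.019], [0.0, -1.0, -0.0]]
ft_force: [0.2, 0.9, -4.0]
opening: 0.253
t 6.85 pos [598.  147.6 140.9] ang 1.5520 togo tool mm [0.6 1.9 0.1] roll deg 0.0 F [ 0.2  0.9 -4. ] M [-0.03 -0.15  0.03] op 0.253 q [-0.22  0.79 -0.1   1.74  0.13  0.62  1.15]
```

View pics/s8.png

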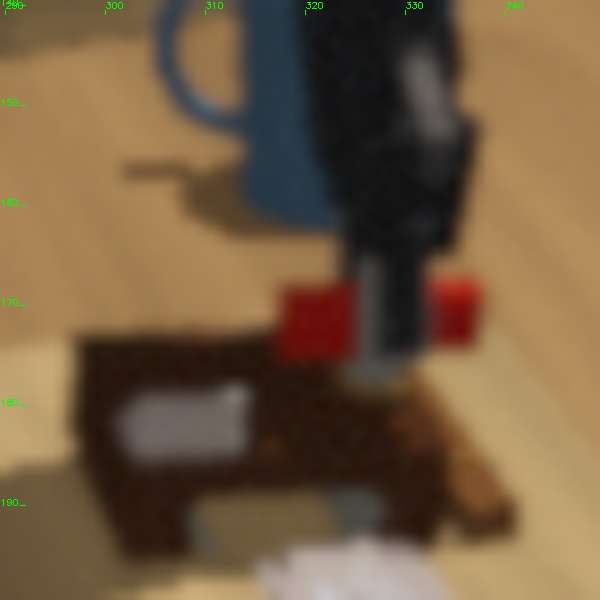

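```bash

python3 -m jog '[{"translation":[0,0.0007,-0.001],"roll":0},{"translation":[0,0,-0.001],"roll":0},{"translation":[0,0,0],"roll":0}]' - 
python3 - <<'E'
from h import *;togo(598,148.2,139,1.552)
E
python3 -m jog '[{"translation":[0,0,-0.001],"roll":0},{"translation":[0,0,0],"roll":0}]' - 
python3 - <<'E'
from h import *;togo(598,148.2,139,1.552)
crop('side','s9.png',290,140,350,200,10)
E
```

```text
time_s: 7.2
tool_pos: [600.1, 147.6, 140.2]
orientation: [[0.019, 0.0, -1.0], [1.0, 0.0, 0.019], [0.0, -1.0, -0.0]]
ft_force: [0.9, -1.0, -4.8]
opening: 0.257
t 7.20 pos [600.1 147.6 140.2] ang 1.5520 togo tool mm [0.6 1.2 2.1] roll deg -0.0 F [ 0.9 -1.  -4.8] M [-0.02 -0.2  -0.  ] op 0.257 q [-0.22  0.79 -0.1   1.74  0.13  0.62  1.15]
time_s: 7.4
tool_pos: [601.1, 147.6, 140.2]
orientation: [[0.019, 0.0, -1.0], [1.0, 0.0, 0.019], [0.0, -1.0, -0.0]]
ft_force: [-0.3, -1.0, -4.8]
opening: 0.257
t 7.40 pos [601.1 147.6 140.2] ang 1.5520 togo tool mm [0.6 1.2 3.1] roll deg -0.0 F [-0.3 -1.  -4.8] M [-0.01 -0.11 -0.  ] op 0.257 q [-0.22  0.79 -0.1   1.73  0.13  0.62  1.15]
```

View pics/s9.png

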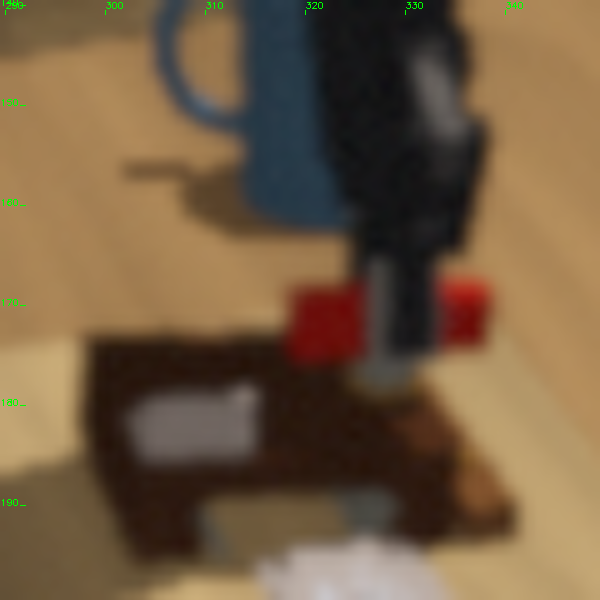

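```bash

python3 -m jog '[{"translation":[0,0.0007,0],"roll":0},{"translation":[0,0,0],"roll":0}]' - 
python3 -c "from h import *;togo(598,148.2,139,1.552)"
python3 -m jog '[{"translation":[0,0.0005,0],"roll":0},{"translation":[0,0,0],"roll":0}]' - 
python3 -c "from h import *;togo(598,148.2,139,1.552)"
```

```text
time_s: 7.65
tool_pos: [600.9, 147.7, 139.6]
orientation: [[0.019, 0.0, -1.0], [1.0, 0.0, 0.019], [0.0, -1.0, -0.0]]
ft_force: [0.6, -0.6, -3.0]
opening: 0.257
t 7.65 pos [600.9 147.7 139.6] ang 1.5521 togo tool mm [0.5 0.6 2.9] roll deg 0.01 F [ 0.6 -0.6 -3. ] M [-0.09 -0.12 -0.01] op 0.257 q [-0.22  0.79 -0.1   1.73  0.13  0.62  1.15]
time_s: 7.85
tool_pos: [601.0, 147.7, 139.4]
orientation: [[0.019, 0.0, -1.0], [1.0, 0.0, 0.019], [0.0, -1.0, -0.0]]
ft_force: [-0.8, 0.3, -0.3]
opening: 0.251
t 7.85 pos [601.  147.7 139.4] ang 1.5521 togo tool mm [0.4 0.4 3. ] roll deg 0.0 F [-0.8  0.3 -0.3] M [-0.06  0.02 -0.01] op 0.251 q [-0.22  0.79 -0.1   1.73  0.13  0.62  1.15]
```

```bash

python3 -m jog '[{"translation":[0,0,-0.001],"roll":0},{"translation":[0,0,0],"roll":0}]' - |grep force
python3 -c "from h import *;togo(598,148.2,139,1.552)"
python3 -m jog '[{"translation":[0,0,-0.001],"roll":0},{"translation":[0,0,0],"roll":0}]' - |grep force
python3 - <<'E'
from h import *;togo(598,148.2,139,1.552)
crop('top','t10.png',225,140,325,220,7)
crop('side','s10.png',290,140,350,200,10)
E
```

```text
ft_force: [-2.9, 0.2, 3.9]
t 8.05 pos [601.7 147.8 139.4] ang 1.5521 togo tool mm [0.4 0.4 3.7] roll deg 0.0 F [-2.9  0.2  3.9] M [-0.12  0.46 -0.08] op 0.251 q [-0.22  0.79 -0.1   1.73  0.13  0.62  1.15]
ft_force: [-3.4, 1.2, 5.8]
t 8.25 pos [602.3 147.8 139.4] ang 1.5522 togo tool mm [0.4 0.4 4.3] roll deg 0.01 F [-3.4  1.2  5.8] M [-0.06  0.92  0.  ] op 0.256 q [-0.22  0.79 -0.1   1.73  0.13  0.63  1.15]
```

View pics/s10.png

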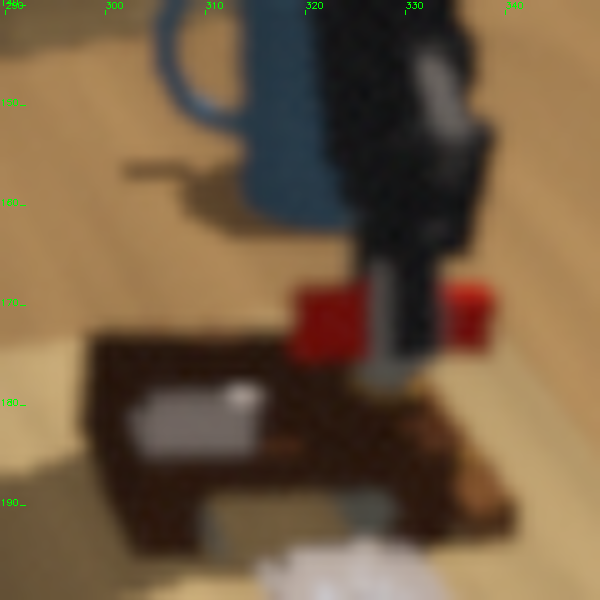

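View pics/t10.png

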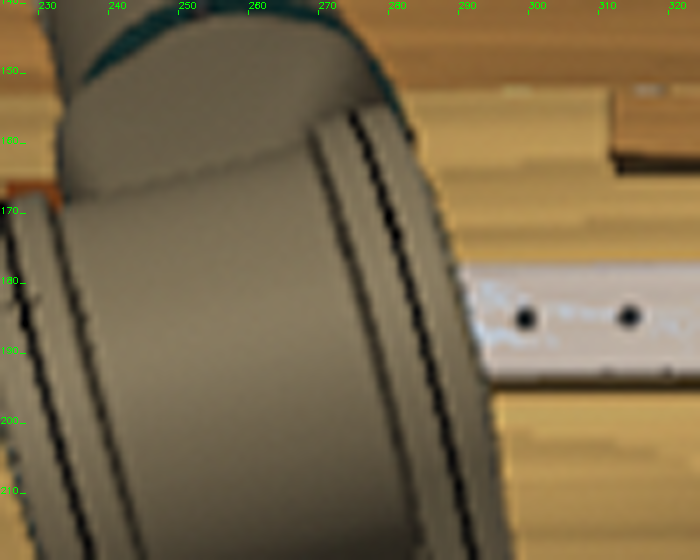

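```bash

python3 - <<'E'
from h import *
print(atz('side',328.6,171.8,76), proj('side',[601,147.6,76]),proj('side',[598,147.6,76]))
# initial check: knob at (578.7,148.2): s2 wing 256-375 of crop(270,6)-> 
print(atz('side',270+316/6-.5,100+438/6-.5,76))
# guide near end inner corner, block near-bottom-right
print(proj('side',[611.7,99,18]),proj('side',[611.7,99,32]))
for x in(598,601,604): print(proj('side',[x+13,102.5,18]),proj('side',[x-87,102.5,18]),proj('side',[x+13,102.5,54]))
E
```

```text
[600.09505316 142.12232353  76.        ] [328.38904174 171.02346185] [327.44504073 171.13851246]
[579.93472548 142.70989607  76.        ]
[336.14478324 194.53378502] [336.19747021 190.44870392]
[335.58958626 194.03815492] [303.56651271 198.3182209 ] [335.71884533 183.46815908]
[336.53490496 193.9118077 ] [304.54191136 198.18785332] [336.67599242 183.34521134]
[337.47934286 193.7855782 ] [305.51638685 198.05760913] [337.63223647 183.22237959]
```

The block seems to be held with its -x side about 7 mm high, left over from the first drag. I'll let go so it lies flat, then look.

```bash

python3 -m jog '[{"translation":[0,0,0],"roll":0},{"translation":[0,0,0],"roll":0},{"translation":[0,0,0],"roll":0}]' 0.6|grep -v ori
python3 - <<'E'
from h import *;togo(598,148.2,139,1.552)
crop('side','s11.png',290,140,350,200,10)
E
```

```text
time_s: 8.65
tool_pos: [603.4, 147.4, 138.9]
ft_force: [1.0, -0.6, 0.8]
opening: 0.401
t 8.65 pos [603.4 147.4 138.9] ang 1.5517 togo tool mm [ 0.7 -0.1  5.4] roll deg -0.02 F [ 1.  -0.6  0.8] M [-0.   -0.08 -0.03] op 0.401 q [-0.22  0.8  -0.1   1.73  0.13  0.62  1.15]
```

View pics/s11.png

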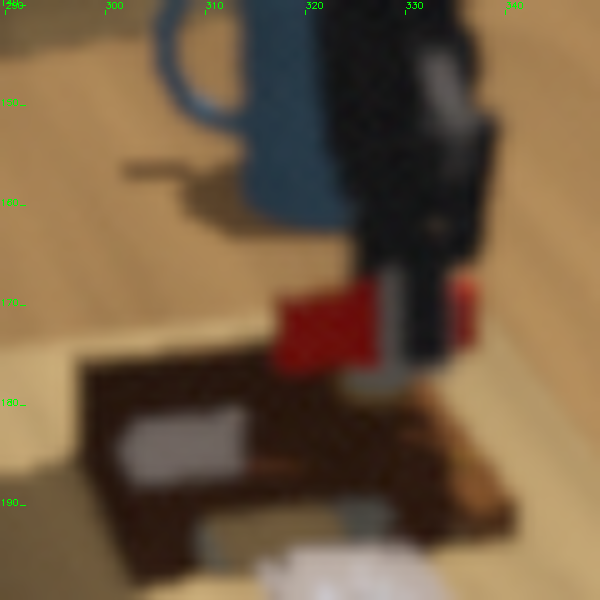

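Flat now, with the wing centre at (327,172), so the knob is at x≈597, about 1 mm short of the guide. Regrasp centred.

```bash

python3 -m jog '[{"translation":[0,0,0.003],"roll":0},{"translation":[0,0,0.0035],"roll":0},{"translation":[0,0,0],"roll":0}]' 0.6|grep -v ori
python3 -m jog '[{"translation":[0,0,0],"roll":0},{"translation":[0,-0.0005,0],"roll":0},{"translation":[0,-0.0005,0],"roll":0},{"translation":[0,0,0],"roll":0},{"translation":[0,0,0],"roll":0}]' 1 60|grep -v ori
python3 - <<'E'
from h import *;togo(598,148.2,139,1.552)
crop('side','s12.png',290,140,350,200,10)
E
```

```text
time_s: 9.0
tool_pos: [595.6, 147.7, 138.9]
ft_force: [0.1, -0.2, 0.8]
opening: 0.402
time_s: 9.5
tool_pos: [596.2, 147.7, 139.6]
ft_force: [-0.4, 1.3, -4.0]
opening: 0.256
t 9.50 pos [596.2 147.7 139.6] ang 1.5519 togo tool mm [ 0.6  0.6 -1.8] roll deg -0.01 F [-0.4  1.3 -4. ] M [ 0.15  0.07 -0.01] op 0.256 q [-0.22  0.79 -0.1   1.75  0.13  0.61  1.15]
```

View pics/s12.png

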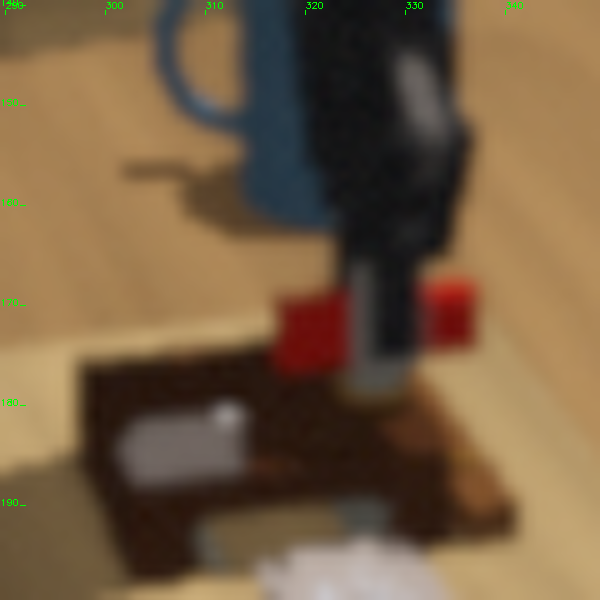

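```bash

for i in 1; do
python3 -m jog '[{"translation":[0,0.0002,-0.001],"roll":0},{"translation":[0,0,0],"roll":0}]' - |grep -v ori
python3 -m jog '[{"translation":[0,0,-0.001],"roll":0},{"translation":[0,0,0],"roll":0}]' - |grep -v ori
done
python3 - <<'E'
from h import *;togo(598,148.2,139,1.552)
crop('side','s13.png',290,140,350,200,10)
E
```

```text
time_s: 9.75
tool_pos: [597.3, 147.4, 139.6]
ft_force: [-0.2, -0.3, -3.8]
opening: 0.252
time_s: 9.95
tool_pos: [597.7, 147.3, 139.5]
ft_force: [-1.4, -0.7, -3.3]
opening: 0.254
t 9.95 pos [597.7 147.3 139.5] ang 1.5523 togo tool mm [ 0.9  0.5 -0.3] roll deg 0.01 F [-1.4 -0.7 -3.3] M [-0.1   0.4   0.08] op 0.254 q [-0.22  0.79 -0.1   1.74  0.13  0.62  1.15]
```

View pics/s13.png

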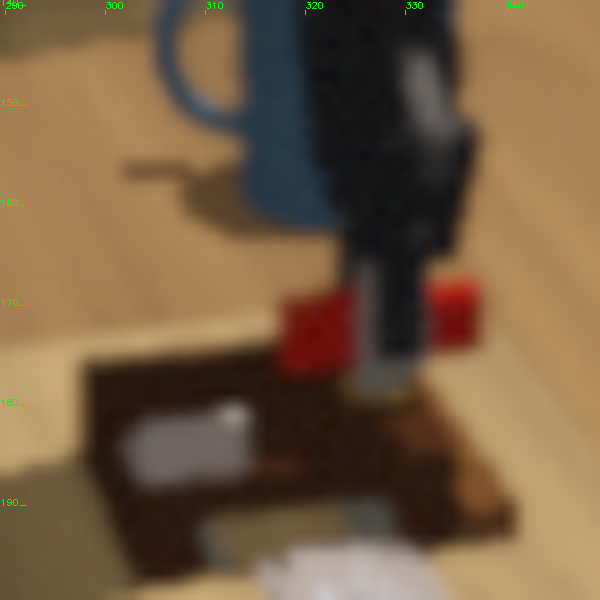

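Contact with the guide begins at knob x≈597.7, against 598 predicted. I'll slide towards the rail.

```bash

python3 -m jog '[{"translation":[-0.003,0,-0.0001],"roll":0},{"translation":[-0.003,0,-0.0001],"roll":0},{"translation":[-0.003,0,-0.0001],"roll":0},{"translation":[-0.003,0,-0.0001],"roll":0},{"translation":[-0.003,0,-0.0001],"roll":0},{"translation":[0,0,0],"roll":0}]' - |grep -v ori
python3 - <<'E'
from h import *;togo(600.6,30,139,1.552)
crop('side','s14.png',290,140,350,200,10)
E
```

```text
time_s: 10.6
tool_pos: [598.4, 131.7, 139.7]
ft_force: [-3.5, 0.2, -2.7]
opening: 0.257
t 10.60 pos [598.4 131.7 139.7] ang 1.5512 togo tool mm [-101.7    0.8   -4.2] roll deg -0.04 F [-3.5  0.2 -2.7] M [0.06 0.67 0.12] op 0.257 q [-0.2   0.79 -0.11  1.75  0.13  0.61  1.17]
```

View pics/s14.png

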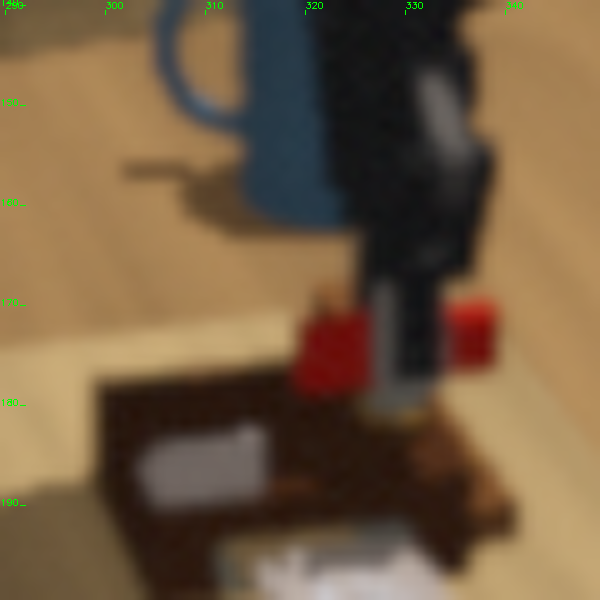

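```bash

python3 -m jog '[{"translation":[-0.002,0,-0.0001],"roll":0},{"translation":[-0.002,0,-0.0001],"roll":0},{"translation":[-0.002,0,-0.0001],"roll":0},{"translation":[-0.002,0,-0.0001],"roll":0},{"translation":[0,0,0],"roll":0}]' - |grep -v ori
python3 - <<'E'
from h import *;togo(600.6,30,139,1.552)
E
python3 -m jog '[{"translation":[-0.002,0,-0.0001],"roll":0},{"translation":[-0.002,0,-0.0001],"roll":0},{"translation":[-0.002,0,-0.0001],"roll":0},{"translation":[-0.002,0,-0.0001],"roll":0},{"translation":[0,0,0],"roll":0}]' - |grep -v ori
python3 - <<'E'
from h import *;togo(600.6,30,139,1.552)
crop('side','s15.png',290,150,350,210,10)
E
```

```text
time_s: 11.15
tool_pos: [598.8, 124.1, 139.8]
ft_force: [-3.3, 1.1, -4.2]
opening: 0.256
t 11.15 pos [598.8 124.1 139.8] ang 1.5516 togo tool mm [-94.1   0.8  -3.6] roll deg -0.02 F [-3.3  1.1 -4.2] M [0.31 0.78 0.17] op 0.256 q [-0.18  0.79 -0.11  1.75  0.13  0.61  1.18]
time_s: 11.65
tool_pos: [599.3, 116.5, 139.8]
ft_force: [-2.3, 3.0, -4.8]
opening: 0.254
t 11.65 pos [599.3 116.5 139.8] ang 1.5518 togo tool mm [-86.5   0.8  -3. ] roll deg -0.01 F [-2.3  3.  -4.8] M [0.65 0.66 0.15] op 0.254 q [-0.17  0.78 -0.11  1.76  0.14  0.61  1.19]
```

View pics/s15.png

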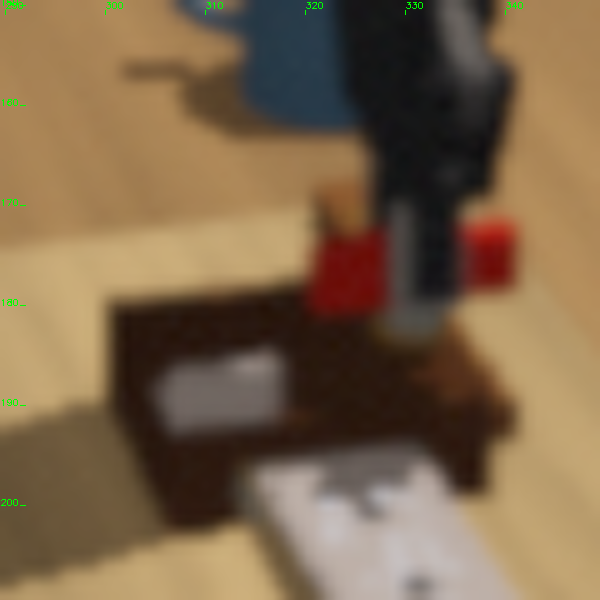

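```bash

python3 -m jog '[{"translation":[-0.001,0.0003,0],"roll":0},{"translation":[-0.002,0,-0.0001],"roll":0},{"translation":[-0.002,0,0],"roll":0},{"translation":[-0.002,0,-0.0001],"roll":0},{"translation":[0,0,0],"roll":0}]' - |grep -v ori
python3 - <<'E'
from h import *;togo(600.6,30,139,1.552)
E
python3 -m jog '[{"translation":[-0.002,0,-0.0001],"roll":0},{"translation":[-0.002,0,-0.0001],"roll":0},{"translation":[-0.002,0,-0.0001],"roll":0},{"translation":[-0.002,0,-0.0001],"roll":0},{"translation":[0,0,0],"roll":0}]' - |grep -v ori
python3 - <<'E'
from h import *;togo(600.6,30,139,1.552)
crop('side','s16.png',290,150,350,210,10)
E
```

```text
time_s: 12.2
tool_pos: [599.5, 109.2, 139.7]
ft_force: [-2.3, 2.9, -4.1]
opening: 0.262
t 12.20 pos [599.5 109.2 139.7] ang 1.5516 togo tool mm [-79.2   0.7  -2.6] roll deg -0.02 F [-2.3  2.9 -4.1] M [0.73 0.51 0.16] op 0.262 q [-0.16  0.78 -0.11  1.76  0.14  0.6   1.2 ]
time_s: 12.7
tool_pos: [599.7, 101.1, 139.6]
ft_force: [-1.0, 3.2, -4.0]
opening: 0.255
t 12.70 pos [599.7 101.1 139.6] ang 1.5515 togo tool mm [-71.1   0.6  -2.2] roll deg -0.03 F [-1.   3.2 -4. ] M [0.65 0.36 0.16] op 0.255 q [-0.14  0.78 -0.11  1.76  0.14  0.6   1.21]
```

View pics/s16.png

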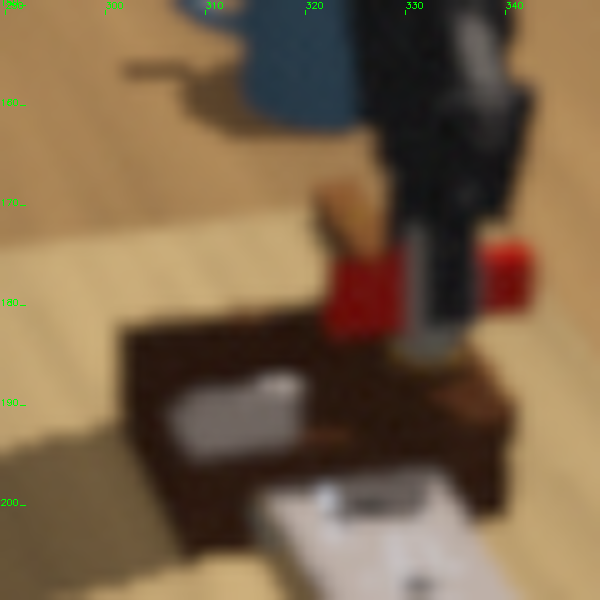

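```bash

python3 -m jog '[{"translation":[-0.003,0,-0.0001],"roll":0},{"translation":[-0.003,0,-0.0001],"roll":0},{"translation":[-0.003,0,-0.0001],"roll":0},{"translation":[-0.003,0,-0.0001],"roll":0},{"translation":[-0.003,0,-0.0001],"roll":0},{"translation":[-0.003,0,-0.0001],"roll":0},{"translation":[0,0,0],"roll":0}]' - |grep -v ori
python3 -c "from h import *;togo(602.7,-35,139,1.552)"
python3 -m jog '[{"translation":[-0.004,0,-0.00015],"roll":0},{"translation":[-0.004,0,-0.00015],"roll":0},{"translation":[-0.004,0,-0.00015],"roll":0},{"translation":[-0.004,0,-0.00015],"roll":0},{"translation":[-0.004,0,-0.00015],"roll":0},{"translation":[-0.004,0,-0.00015],"roll":0},{"translation":[0,0,0],"roll":0}]' - |grep -v ori
python3 - <<'E'
from h import *;togo(602.7,-35,139,1.552)
crop('side','s17.png',290,150,370,230,8)
E
```

```text
time_s: 13.45
tool_pos: [600.1, 83.0, 139.7]
ft_force: [0.2, 3.7, -2.4]
opening: 0.256
t 13.45 pos [600.1  83.  139.7] ang 1.5516 togo tool mm [-117.9    0.7   -4.8] roll deg -0.02 F [ 0.2  3.7 -2.4] M [ 0.89 -0.07  0.19] op 0.256 q [-0.11  0.78 -0.11  1.77  0.14  0.6   1.24]
time_s: 14.15
tool_pos: [600.8, 59.1, 139.7]
ft_force: [2.5, 3.7, -3.0]
opening: 0.258
t 14.15 pos [600.8  59.1 139.7] ang 1.5516 togo tool mm [-94.    0.7  -3.7] roll deg -0.03 F [ 2.5  3.7 -3. ] M [ 0.89 -0.31  0.15] op 0.258 q [-0.07  0.78 -0.12  1.78  0.15  0.59  1.27]
```

View pics/s17.png

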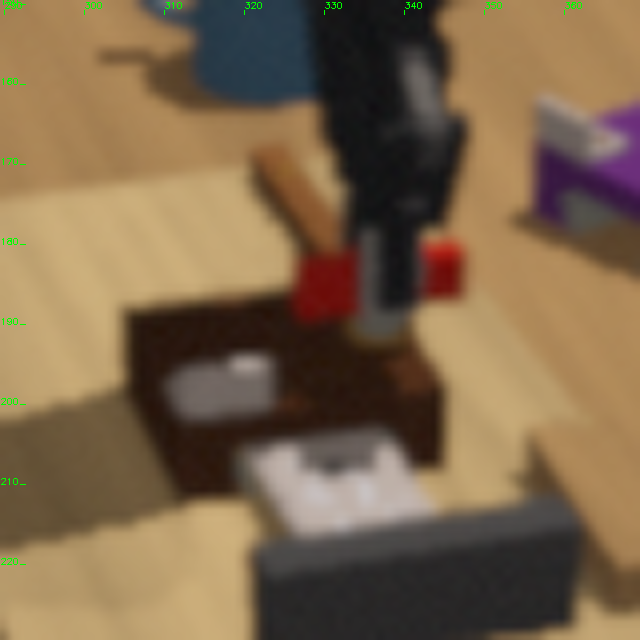

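```bash

python3 -m jog '[{"translation":[-0.004,0,-0.0005],"roll":0},{"translation":[-0.004,0,-0.0002],"roll":0},{"translation":[-0.004,0,-0.0002],"roll":0},{"translation":[-0.004,0,-0.0002],"roll":0},{"translation":[-0.004,0,-0.0002],"roll":0},{"translation":[-0.004,0,-0.0002],"roll":0},{"translation":[-0.004,0,-0.0002],"roll":0},{"translation":[-0.004,0,-0.0002],"roll":0},{"translation":[-0.004,0,-0.0002],"roll":0},{"translation":[-0.004,0,-0.0002],"roll":0}]' - |grep -v ori
python3 -c "from h import *;togo(602.7,-35,139,1.552)"
python3 -m jog '[{"translation":[-0.004,0,-0.0002],"roll":0},{"translation":[-0.004,0,-0.0002],"roll":0},{"translation":[-0.004,0,-0.0002],"roll":0},{"translation":[-0.004,0,-0.0002],"roll":0},{"translation":[-0.004,0,-0.0002],"roll":0},{"translation":[-0.004,0,-0.0002],"roll":0},{"translation":[-0.004,0,-0.0002],"roll":0},{"translation":[-0.004,0,-0.0002],"roll":0},{"translation":[-0.004,0,-0.0002],"roll":0},{"translation":[-0.004,0,-0.0002],"roll":0},{"translation":[0,0,0],"roll":0}]' - |grep -v ori
python3 - <<'E'
from h import *;togo(602.7,-35,139,1.552)
E
```

```text
time_s: 15.2
tool_pos: [601.8, 29.7, 139.9]
ft_force: [0.5, 27.6, -1.9]
opening: 0.259
t 15.20 pos [601.8  29.7 139.9] ang 1.5569 togo tool mm [-64.7   0.   -1.8] roll deg 0.28 F [ 0.5 27.6 -1.9] M [ 6.1  -0.09 -0.22] op 0.259 q [-0.    0.78 -0.14  1.78  0.15  0.59  1.33]
t 15.20 pos [601.8  29.7 139.9] ang 1.5569 togo tool mm [-64.7   0.   -1.8] roll deg 0.28 F [ 0.5 27.6 -1.9] M [ 6.1  -0.09 -0.22] op 0.259 q [-0.    0.78 -0.14  1.78  0.15  0.59  1.33]invalid input
```

Fy rose to 27.6 N with about 10 mm of lag, so the block is jamming partway. I'll look.

```bash

python3 - <<'E'
from h import *
crop('side','s18.png',290,150,370,230,8)
crop('top','t18.png',240,140,360,230,6)
E
```

```text
(no output)
```

View pics/s18.png

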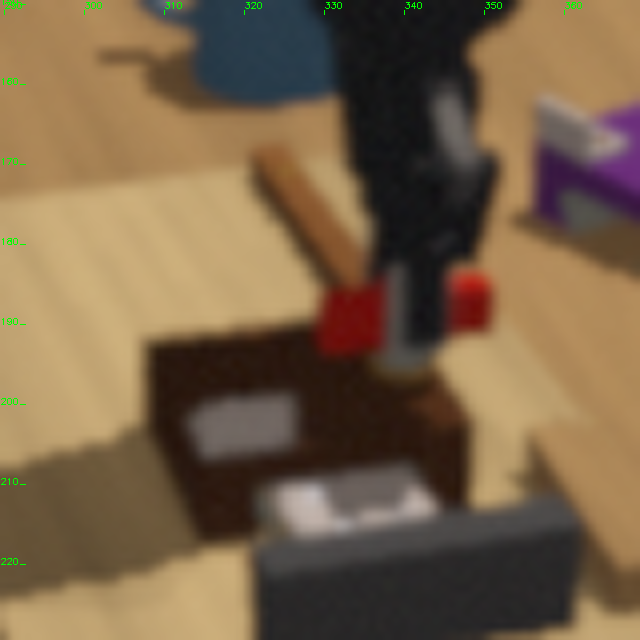

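View pics/t18.png

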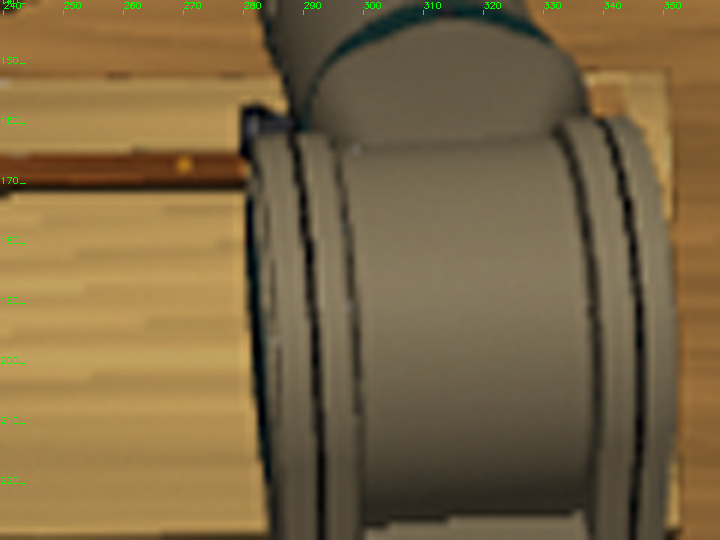

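The pull on the knob is high and off-centre, which wedges the block in the dovetail. I'll back off the load, release, and push low on the +y face instead.

```bash

python3 -m jog '[{"translation":[0.005,0,0],"roll":0},{"translation":[0.004,0,0],"roll":0},{"translation":[0,0,0],"roll":0}]' - |grep -v ori
python3 -c "from h import *;togo(565,112,190,1.552)"
python3 -m jog '[{"translation":[0,0,0],"roll":0},{"translation":[0,0,0],"roll":0},{"translation":[0,-0.02,0],"roll":0},{"translation":[0,-0.02,0],"roll":0},{"translation":[0,-0.02,0],"roll":0}]' 0.55 |grep -v ori
python3 - <<'E'
from h import *;togo(565,112,190,1.552)
crop('side','s19.png',290,150,370,230,8)
E
```

```text
time_s: 15.6
tool_pos: [601.8, 31.2, 139.7]
ft_force: [1.8, 8.6, -1.3]
opening: 0.251
t 15.60 pos [601.8  31.2 139.7] ang 1.5540 togo tool mm [ 80.3 -50.   38.2] roll deg 0.12 F [ 1.8  8.6 -1.3] M [ 1.98 -0.37 -0.03] op 0.251 q [-0.02  0.78 -0.13  1.78  0.16  0.59  1.32]
time_s: 16.1
tool_pos: [601.0, 26.5, 200.0]
ft_force: [-0.1, -0.3, -0.7]
opening: 0.452
t 16.10 pos [601.   26.5 200. ] ang 1.5504 togo tool mm [84.8  9.8 37.8] roll deg -0.09 F [-0.1 -0.3 -0.7] M [-0.01 -0.05 -0.01] op 0.452 q [-0.    0.69 -0.14  1.75  0.14  0.72  1.33]
```

View pics/s19.png

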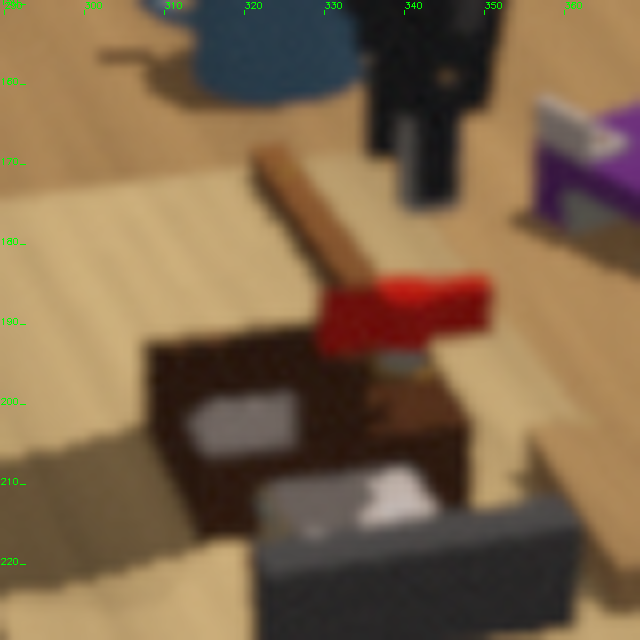

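```bash

python3 -m jog '[{"translation":[0.021,0,0.009],"roll":0},{"translation":[0.021,0,0.009],"roll":0},{"translation":[0.021,0,0.009],"roll":0},{"translation":[0.021,0,0.009],"roll":0},{"translation":[0,0.02,0],"roll":0},{"translation":[0,0.02,0],"roll":0},{"translation":[0,0.02,0],"roll":0},{"translation":[0,0.02,0],"roll":0},{"translation":[0,0.015,0],"roll":0},{"translation":[0,0,0],"roll":0}]' 1 |grep -v ori
python3 - <<'E'
from h import *;togo(565,112,105,1.552)
crop('side','s20.png',280,130,370,230,6)
crop('top','t20.png',230,140,350,230,6)
E
```

```text
time_s: 17.15
tool_pos: [566.0, 111.8, 102.4]
ft_force: [0.5, -0.4, 0.3]
opening: 0.001
t 17.15 pos [566.  111.8 102.4] ang 1.5512 togo tool mm [ 0.2 -2.5  1. ] roll deg -0.04 F [ 0.5 -0.4  0.3] M [ 0.02  0.05 -0.01] op 0.001 q [-0.18  0.81 -0.1   1.86  0.16  0.48  1.16]
```

View pics/s20.png

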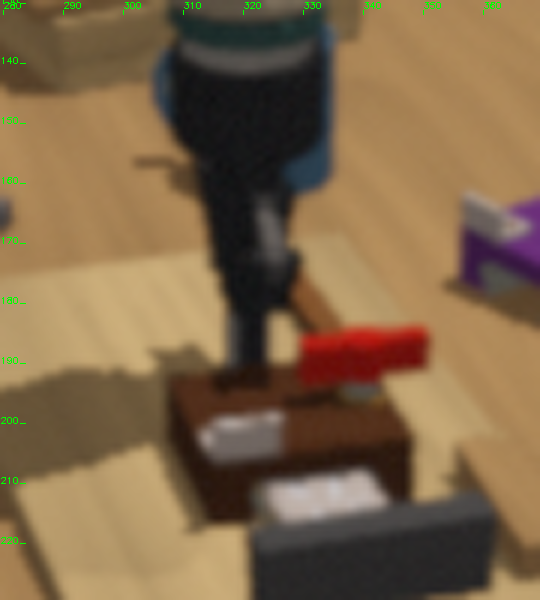

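View pics/t20.png

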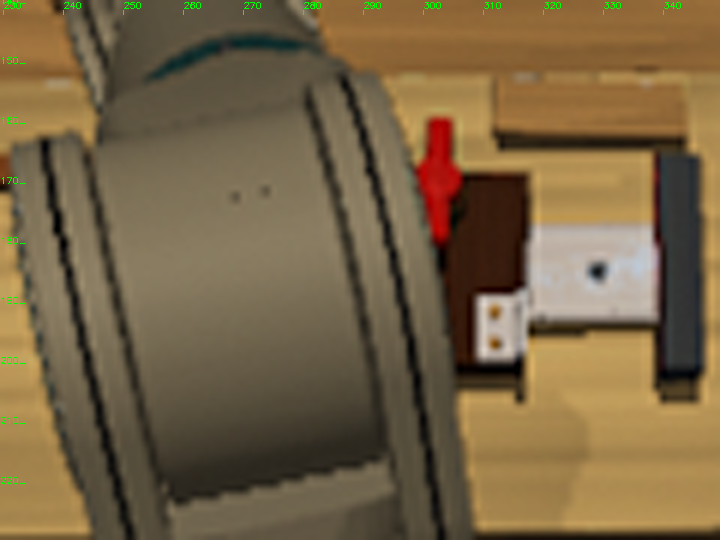

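```bash

python3 -m jog '[{"translation":[-0.005,0,0.0008],"roll":0},{"translation":[-0.005,0,0],"roll":0},{"translation":[-0.004,0,0],"roll":0},{"translation":[-0.004,0,0],"roll":0},{"translation":[-0.004,0,0],"roll":0},{"translation":[-0.003,0,-0.0001],"roll":0},{"translation":[-0.003,0,-0.0001],"roll":0}]' - |grep -v ori
python3 -c "from h import *;togo(566,47,105,1.552)"
python3 -m jog '[{"translation":[-0.003,0,-0.0001],"roll":0},{"translation":[-0.003,0,-0.0001],"roll":0},{"translation":[-0.003,0,-0.0001],"roll":0},{"translation":[-0.003,0,-0.0001],"roll":0}]' - |grep -v ori
python3 -c "from h import *;togo(566,47,105,1.552)"
python3 - <<'E'
from h import *
crop('side','s21.png',280,130,370,230,6)
crop('top','t21.png',230,140,350,230,6)
E
```

```text
time_s: 17.95
tool_pos: [566.3, 89.4, 104.8]
ft_force: [-1.1, 12.7, 0.4]
opening: -0.001
t 17.95 pos [566.3  89.4 104.8] ang 1.5547 togo tool mm [-42.4  -0.5  -0.3] roll deg 0.15 F [-1.1 12.7  0.4] M [2.7  0.28 0.08] op -0.001 q [-0.13  0.8  -0.11  1.88  0.17  0.47  1.2 ]
time_s: 18.35
tool_pos: [566.2, 87.8, 104.9]
ft_force: [-3.4, 31.4, -2.4]
opening: 0.0
t 18.35 pos [566.2  87.8 104.9] ang 1.5625 togo tool mm [-40.8  -0.9  -0.2] roll deg 0.6 F [-3.4 31.4 -2.4] M [6.91 0.69 0.11] op 0.000 q [-0.11  0.8  -0.13  1.88  0.16  0.46  1.21]
```

View pics/t21.png

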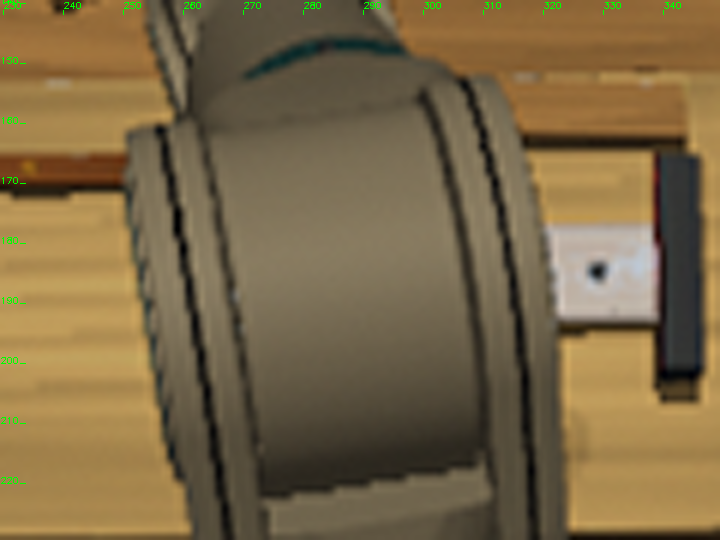

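View pics/s21.png

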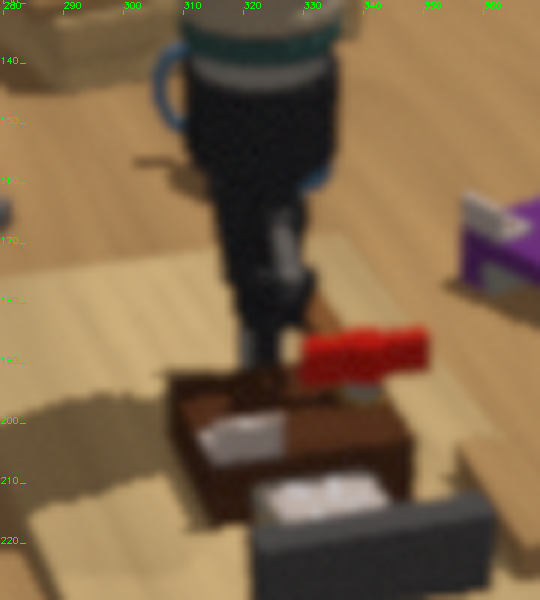

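```bash

python3 - <<'E'
from h import *
T=lambda a,b:(230+a/6-.5,140+b/6-.5)
im=cv2.imread('pics/t20.png')[150:400,400:710]
cv2.imwrite('pics/t20z.png',cv2.resize(im,None,fx=2.5,fy=2.3,interpolation=cv2.INTER_CUBIC))
for p,z in [((528,174),54),((523,375),54),((658,150),60),((655,370),60),((530,226),36),((658,226),36),((530,319),36),((658,319),36)]: print(p,atz('top',*T(*p),z).round(1))
E
```

```text
(528, 174) [611.8 -12.8  54. ]
(523, 375) [508.7 -11.8  54. ]
(658, 150) [623.6 -77.9  60. ]
(655, 370) [511. -77.  60.]
(530, 226) [589.3 -14.2  36. ]
(658, 226) [590.3 -79.2  36. ]
(530, 319) [541.  -14.9  36. ]
(658, 319) [542.  -79.5  36. ]
```

View pics/t20z.png

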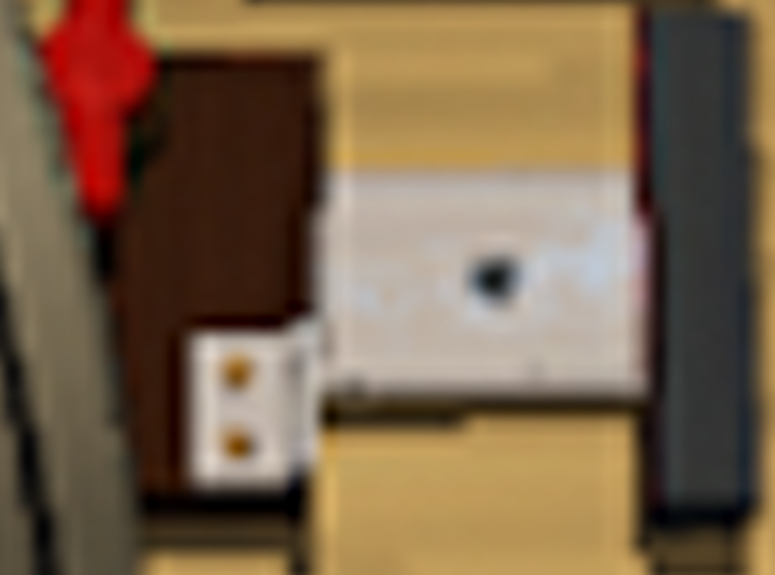

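```bash

python3 - <<'E'
from h import *
th=.022;c,s=np.cos(th),np.sin(th)
o=np.array([601.8-37*c,31-37*s])
for l in [(-50,45,36),(50,45,36),(-50,-45,36),(50,-45,36),(-50,-45,0),(50,-45,0)]:
    print(l,proj('side',[o[0]+c*l[0]-s*l[1],o[1]+s*l[0]+c*l[1],18+l[2]]).round(1))
crop('side','s22.png',300,170,360,230,12)
E
```

```text
(-50, 45, 36) [306.5 191.9]
(50, 45, 36) [339.2 187.2]
(-50, -45, 36) [314.9 206.6]
(50, -45, 36) [349.4 201.4]
(-50, -45, 0) [315.1 217.8]
(50, -45, 0) [349.1 212.5]
```

View pics/s22.png

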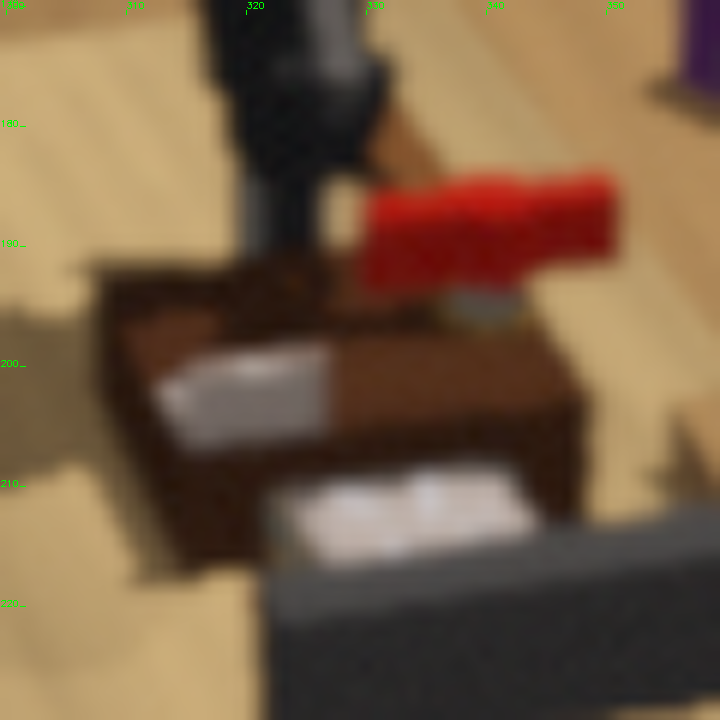

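The block hasn't moved under 31 N, and its -x side seems to sit 2–3 mm high (near-left bottom corner at row 217 against 217.8 expected flat, right side low), so it's wedged by roll. I'll press down lightly on top of the -x side, then push again.

```bash

python3 -m jog '[{"translation":[0.01,0,0],"roll":0},{"translation":[0.01,0,0],"roll":0},{"translation":[0.0,-0.03,0],"roll":0},{"translation":[0,-0.03,0],"roll":0},{"translation":[-0.02,0,0.015],"roll":0},{"translation":[-0.02,0,0.015],"roll":0},{"translation":[0,0,0],"roll":0}]' - |grep -v ori
python3 - <<'E'
from h import *;togo(532,50,135,1.552)
crop('side','s23.png',300,170,360,230,12)
E
```

```text
time_s: 19.2
tool_pos: [533.8, 49.2, 164.5]
ft_force: [-0.4, 0.3, -0.0]
opening: -0.003
t 19.20 pos [533.8  49.2 164.5] ang 1.5469 togo tool mm [ 0.9 29.5  1.7] roll deg -0.29 F [-0.4  0.3 -0. ] M [ 0.04 -0.07 -0.02] op -0.003 q [-0.06  0.67 -0.13  1.95  0.16  0.53  1.25]
```

View pics/s23.png

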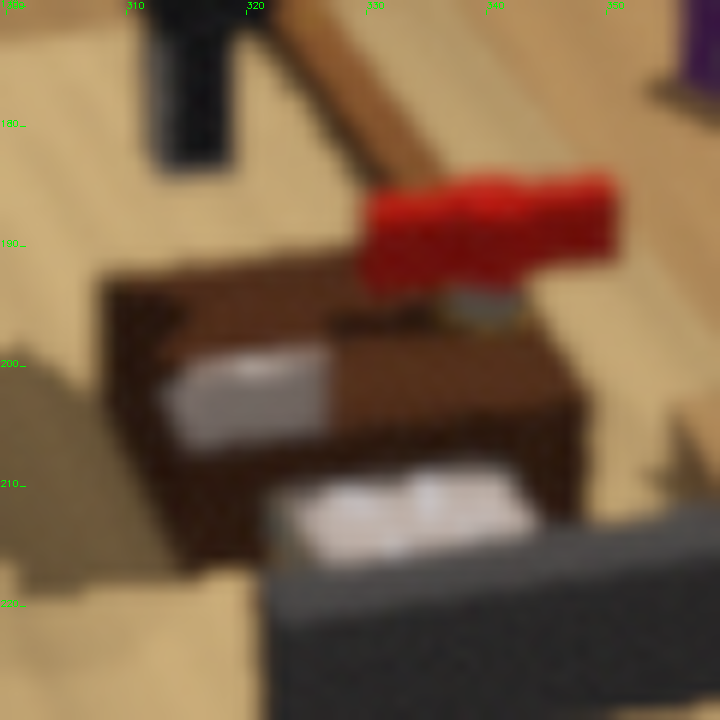

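```bash

python3 -m jog '[{"translation":[0,0.015,0],"roll":0},{"translation":[0,0.012,0],"roll":0},{"translation":[0,0.006,0],"roll":0},{"translation":[0,0.002,0],"roll":0},{"translation":[0,0.001,0],"roll":0}]' - |grep -v ori
python3 -m jog '[{"translation":[0,0.001,0],"roll":0},{"translation":[0,0.001,0],"roll":0},{"translation":[0,0,0],"roll":0}]' - |grep -v ori
python3 -m jog '[{"translation":[0,0.001,0],"roll":0},{"translation":[0,0,0],"roll":0}]' - |grep -v ori
```

```text
time_s: 19.75
tool_pos: [536.2, 54.0, 128.1]
ft_force: [0.3, 0.1, 1.2]
opening: -0.0
time_s: 20.05
tool_pos: [536.3, 53.8, 126.8]
ft_force: [-0.3, 0.4, 0.2]
opening: 0.001
time_s: 20.25
tool_pos: [536.3, 53.8, 126.7]
ft_force: [-1.8, -0.3, 9.0]
opening: -0.006
```

The top is at the right height at that spot (contact at tip z≈54), so roll isn't the cause there. The off-centre pull probably left a small clockwise yaw wedge. I'll push low on the -x half of the +y face to turn it back.

```bash

python3 -m jog '[{"translation":[0,-0.01,0],"roll":0},{"translation":[0.025,0,-0.002],"roll":0},{"translation":[0.025,0,-0.002],"roll":0},{"translation":[0,0.02,0],"roll":0},{"translation":[0,0.02,0],"roll":0},{"translation":[0,0,0],"roll":0}]' - |grep -v ori
python3 -c "from h import *;togo(540,100,98,1.55)"
```

```text
time_s: 20.85
tool_pos: [539.7, 103.6, 94.0]
ft_force: [-1.0, -0.7, -0.6]
opening: -0.002
t 20.85 pos [539.7 103.6  94. ] ang 1.5525 togo tool mm [-3.6 -4.  -0.3] roll deg 0.14 F [-1.  -0.7 -0.6] M [-0.02 -0.   -0.05] op -0.002 q [-0.18  0.8  -0.09  1.94  0.16  0.41  1.16]
```

```bash

python3 -m jog '[{"translation":[-0.006,-0.002,0],"roll":0},{"translation":[-0.004,0,0],"roll":0},{"translation":[-0.003,0,0],"roll":0},{"translation":[-0.002,0,0],"roll":0}]' - |grep -v ori
python3 -m jog '[{"translation":[-0.002,0,0],"roll":0},{"translation":[-0.002,0,0],"roll":0}]' - |grep -v ori
python3 -m jog '[{"translation":[-0.002,0,0],"roll":0},{"translation":[-0.002,0,0],"roll":0}]' - |grep -v ori
python3 -m jog '[{"translation":[-0.002,0,0],"roll":0},{"translation":[-0.002,0,0],"roll":0}]' - |grep -v ori
```

```text
time_s: 21.25
tool_pos: [541.3, 93.1, 98.7]
ft_force: [-0.6, 13.6, -2.6]
opening: 0.002
time_s: 21.45
tool_pos: [541.3, 92.4, 98.7]
ft_force: [-1.2, 20.0, -3.3]
opening: 0.004
time_s: 21.65
tool_pos: [541.2, 91.7, 98.8]
ft_force: [-1.6, 26.1, -4.7]
opening: 0.002
time_s: 21.85
tool_pos: [541.1, 91.0, 98.9]
ft_force: [-1.7, 32.8, -4.3]
opening: 0.002
```

Still stuck at 33 N. I'll clear the arm for a proper top view.

```bash

python3 -m jog '[{"translation":[0.03,0,0],"roll":0},{"translation":[0.04,-0.02,0],"roll":0},{"translation":[0.045,0,0],"roll":0},{"translation":[0.045,0,0],"roll":0}]' - |grep -v ori
python3 - <<'E'
from h import *
crop('top','t24.png',270,150,350,220,10)
crop('side','s24.png',300,170,360,230,12)
E
```

```text
time_s: 22.25
tool_pos: [544.7, 237.4, 119.5]
ft_force: [1.0, -1.1, 1.0]
opening: 0.002
```

View pics/t24.png

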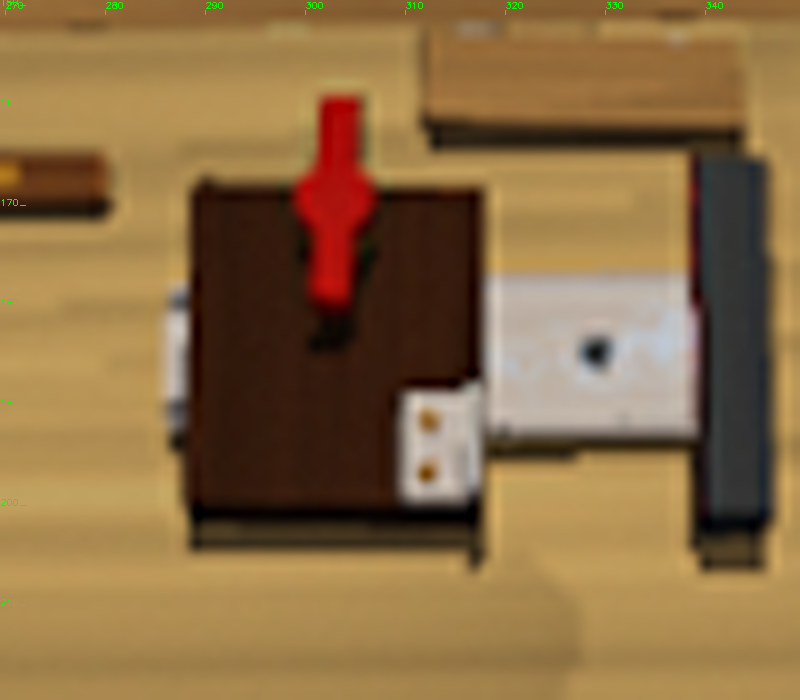

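View pics/s24.png

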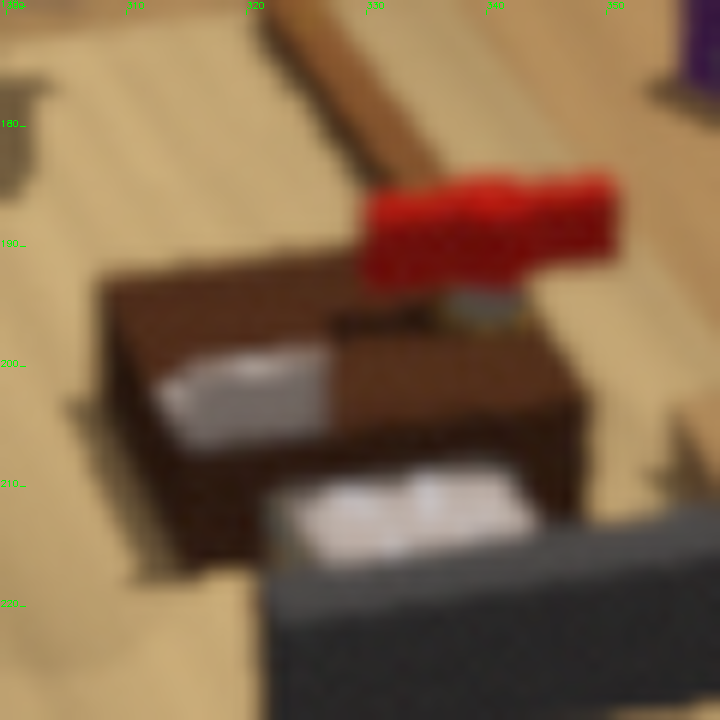

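The rail's nose still sticks out behind the block at (286..289, 180..193). My low pushes were hitting that nose, not the block. I'll push above rail height instead, with the tips at z≈40, on the centre line.

```bash

python3 -m jog '[{"translation":[-0.045,0.006,-0.009],"roll":0},{"translation":[-0.045,0,-0.009],"roll":0},{"translation":[-0.035,0,0],"roll":0},{"translation":[-0.01,0,0],"roll":0},{"translation":[-0.005,0,0],"roll":0},{"translation":[0,0,0],"roll":0}]' - |grep -v ori
python3 -c "from h import *;togo(563.5,80,113,1.552)"
```

```text
time_s: 22.95
tool_pos: [559.2, 96.5, 112.1]
ft_force: [0.2, -0.6, -0.2]
opening: -0.002
t 22.95 pos [559.2  96.5 112.1] ang 1.5516 togo tool mm [-16.4  -0.9  -4.6] roll deg -0.02 F [ 0.2 -0.6 -0.2] M [ 0.02 -0.04 -0.03] op -0.002 q [-0.15  0.79 -0.1   1.89  0.16  0.47  1.18]
```

```bash

python3 -m jog '[{"translation":[-0.004,-0.001,-0.003],"roll":0},{"translation":[-0.004,0,-0.001],"roll":0},{"translation":[-0.003,0,0],"roll":0},{"translation":[-0.003,0,0],"roll":0}]' - |grep -v ori
python3 -m jog '[{"translation":[-0.002,0,0],"roll":0},{"translation":[-0.002,0,0],"roll":0}]' - |grep -v ori
python3 -m jog '[{"translation":[-0.002,0,0],"roll":0},{"translation":[-0.002,0,0],"roll":0}]' - |grep -v ori
```

```text
time_s: 23.35
tool_pos: [563.1, 84.2, 112.8]
ft_force: [0.3, 4.7, 2.1]
opening: -0.002
time_s: 23.55
tool_pos: [562.8, 79.2, 112.7]
ft_force: [0.9, 4.5, 2.5]
opening: 0.002
time_s: 23.75
tool_pos: [562.6, 74.7, 112.7]
ft_force: [0.4, 5.3, 2.7]
opening: -0.004
```

It slides at about 5 N. Continuing.

```bash

python3 -m jog '[{"translation":[-0.004,0,-0.0002],"roll":0},{"translation":[-0.004,0,-0.0002],"roll":0},{"translation":[-0.004,0,-0.0002],"roll":0},{"translation":[-0.004,0,-0.0002],"roll":0},{"translation":[-0.004,0,-0.0002],"roll":0}]' - |grep -v ori
python3 -m jog '[{"translation":[-0.004,0,-0.0002],"roll":0},{"translation":[-0.004,0,-0.0002],"roll":0},{"translation":[-0.004,0,-0.0002],"roll":0},{"translation":[-0.004,0,-0.0002],"roll":0}]' - |grep -v ori
python3 - <<'E'
from h import *;togo(565,20,113,1.552)
crop('top','t25.png',270,150,350,220,10)
E
```

```text
time_s: 24.25
tool_pos: [563.2, 54.5, 112.7]
ft_force: [0.0, 5.8, 3.5]
opening: -0.003
time_s: 24.65
tool_pos: [563.6, 38.6, 112.6]
ft_force: [-0.5, 4.9, 3.7]
opening: 0.002
t 24.65 pos [563.6  38.6 112.6] ang 1.5524 togo tool mm [-18.5  -0.4  -1.7] roll deg 0.02 F [-0.5  4.9  3.7] M [1.12 0.   0.04] op 0.002 q [-0.04  0.78 -0.12  1.9   0.18  0.47  1.27]
```

View pics/t25.png

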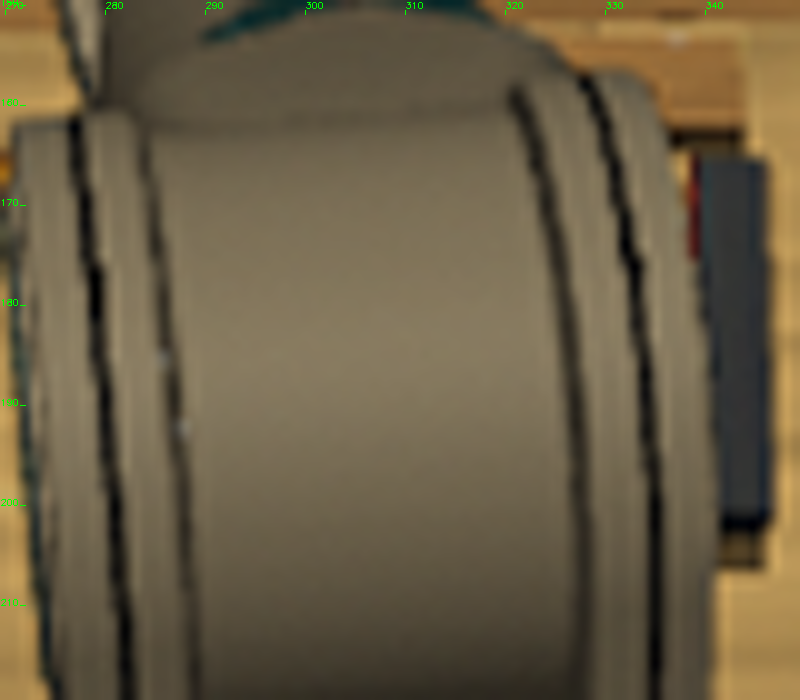

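```bash

python3 -m jog '[{"translation":[-0.003,0,-0.0001],"roll":0},{"translation":[-0.003,0,-0.0001],"roll":0},{"translation":[-0.003,0,-0.0001],"roll":0},{"translation":[-0.003,0,-0.0001],"roll":0}]' - |grep -v ori
python3 -m jog '[{"translation":[-0.002,0,-0.0001],"roll":0},{"translation":[-0.002,0,-0.0001],"roll":0}]' - |grep -v ori
python3 -m jog '[{"translation":[-0.002,0,-0.0001],"roll":0},{"translation":[0,0,-0.0001],"roll":0}]' - |grep -v ori
python3 -m jog '[{"translation":[-0.002,0,-0.0001],"roll":0},{"translation":[0,0,-0.0001],"roll":0}]' - |grep -v ori
```

```text
time_s: 25.1
tool_pos: [563.7, 26.7, 112.6]
ft_force: [-0.6, 4.6, 3.3]
opening: 0.002
time_s: 25.3
tool_pos: [563.6, 24.9, 112.6]
ft_force: [-1.7, 11.9, 4.8]
opening: -0.002
time_s: 25.5
tool_pos: [563.2, 24.5, 112.6]
ft_force: [-3.1, 13.8, 5.4]
opening: 0.002
time_s: 25.7
tool_pos: [562.9, 24.1, 112.6]
ft_force: [-3.8, 15.6, 6.5]
opening: 0.0
```

```bash

python3 - <<'E'
from h import *
crop('side','s26.png',300,170,370,240,11)
E
```

```text
(no output)
```

View pics/s26.png

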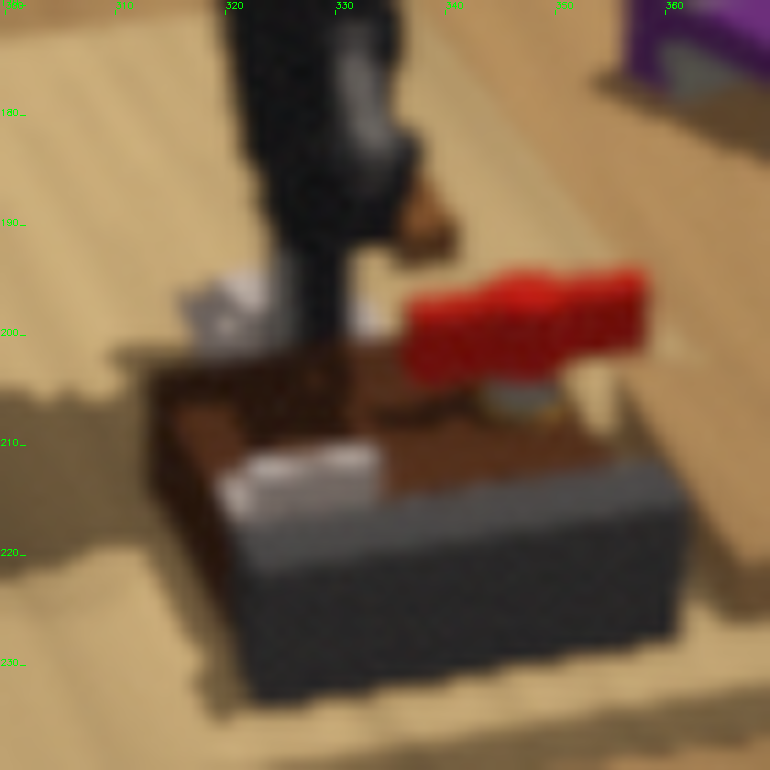

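It stops firmly at Fy≈15 N, with the block seen right behind the steel stop. I'll back off and check from above.

```bash

python3 -m jog '[{"translation":[0.02,0,0],"roll":0},{"translation":[0.03,-0.03,0],"roll":0},{"translation":[0.035,-0.035,0],"roll":0},{"translation":[0.045,-0.015,0],"roll":0},{"translation":[0.045,0,0],"roll":0}]' - |grep -v ori
python3 - <<'E'
from h import *
togo(601,-35,190,1.52)
crop('top','t27.png',280,145,360,220,10)
E
```

```text
time_s: 26.25
tool_pos: [568.9, 192.4, 194.8]
ft_force: [1.0, -0.1, -1.0]
opening: 0.0
t 26.25 pos [568.9 192.4 194.8] ang 1.5487 togo tool mm [-226.6    5.3  -37.1] roll deg 1.64 F [ 1.  -0.1 -1. ] M [ 0.03 -0.07 -0.02] op 0.000 q [-0.3   0.69 -0.11  1.76  0.12  0.69  1.07]
```

View pics/t27.png

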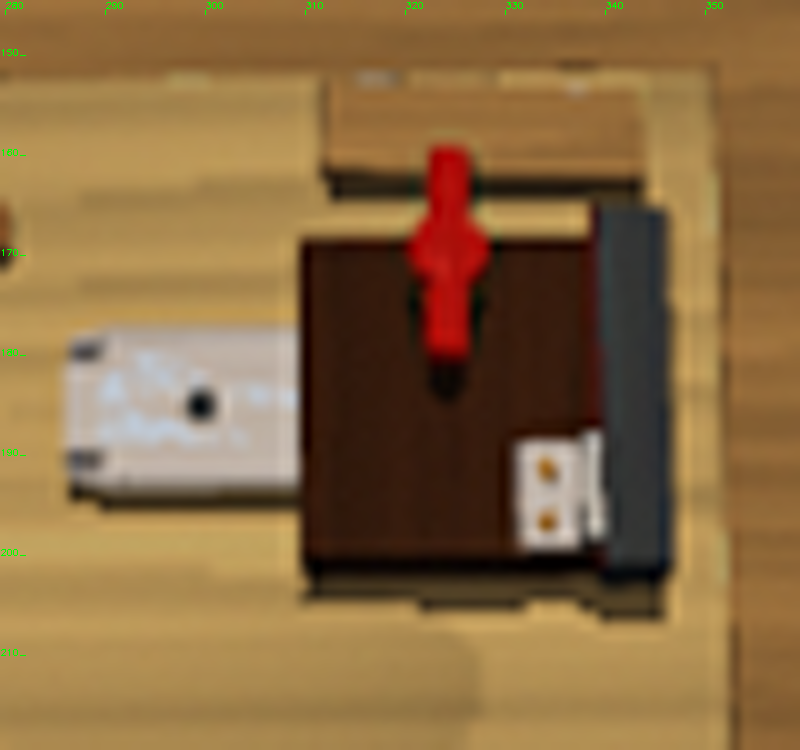

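```bash

python3 - <<'E'
from h import *
T=lambda a,b:(280+a/10-.5,145+b/10-.5)
for p,z in [((303,245),54),((303,550),54),((597,245),60),((602,550),60),((592,215),60),((447,152),87),((447,355),87),((449,250),90)]: print(p,atz('top',*T(*p),z).round(1))
E
```

```text
(303, 245) [609.9  10.5  54. ]
(303, 550) [515.9   8.8  54. ]
(597, 245) [609.6 -78.   60. ]
(602, 550) [516.1 -80.1  60. ]
(592, 215) [618.9 -76.5  60. ]
(447, 152) [630.2 -32.2  87. ]
(447, 355) [568.4 -33.   87. ]
(449, 250) [599.4 -33.1  90. ]
```

The block's back edge is at y≈9.6 and the stop face at y≈-79, so its 90 mm fits: it's home, with the line flush along its front. Knob is at about (600,-33). Going to grasp it.

```bash

python3 -m jog '[{"translation":[-0.038,0,-0.006],"roll":0},{"translation":[-0.038,0,-0.006],"roll":0},{"translation":[-0.038,0,-0.006],"roll":0},{"translation":[-0.038,0,-0.006],"roll":0},{"translation":[-0.038,0,-0.006],"roll":0},{"translation":[-0.036,0,-0.006],"roll":0},{"translation":[0,0,0],"roll":-2.0},{"translation":[0,0,0],"roll":0}]' 0.55 |grep -v ori
python3 - <<'E'
from h import *
togo(600.3,-33.3,139,1.584)
E
```

```text
time_s: 27.1
tool_pos: [598.2, -36.4, 191.7]
ft_force: [0.7, 0.2, 0.4]
opening: 0.453
t 27.10 pos [598.2 -36.4 191.7] ang 1.5832 togo tool mm [ 3.1 52.7 -2.2] roll deg -0.04 F [0.7 0.2 0.4] M [ 0.05 -0.02 -0.03] op 0.453 q [ 0.11  0.7  -0.16  1.76  0.16  0.7   1.45]
```

```bash

python3 -m jog '[{"translation":[0.003,0.015,-0.002],"roll":0},{"translation":[0,0.015,0],"roll":0},{"translation":[0,0.015,0],"roll":0},{"translation":[0,0.008,0],"roll":0},{"translation":[0,0,0],"roll":0}]' - |grep -v ori
python3 - <<'E'
from h import *
togo(600.3,-33.3,139,1.584)
crop('side','s28.png',305,150,375,220,10)
E
```

```text
time_s: 27.6
tool_pos: [600.0, -29.9, 137.4]
ft_force: [-0.7, 0.3, -0.0]
opening: 0.45
t 27.60 pos [600.  -29.9 137.4] ang 1.5878 togo tool mm [-3.4 -1.6 -0.2] roll deg 0.22 F [-0.7  0.3 -0. ] M [-0.01 -0.04 -0.03] op 0.450 q [ 0.09  0.78 -0.14  1.78  0.18  0.59  1.43]
```

View pics/s28.png

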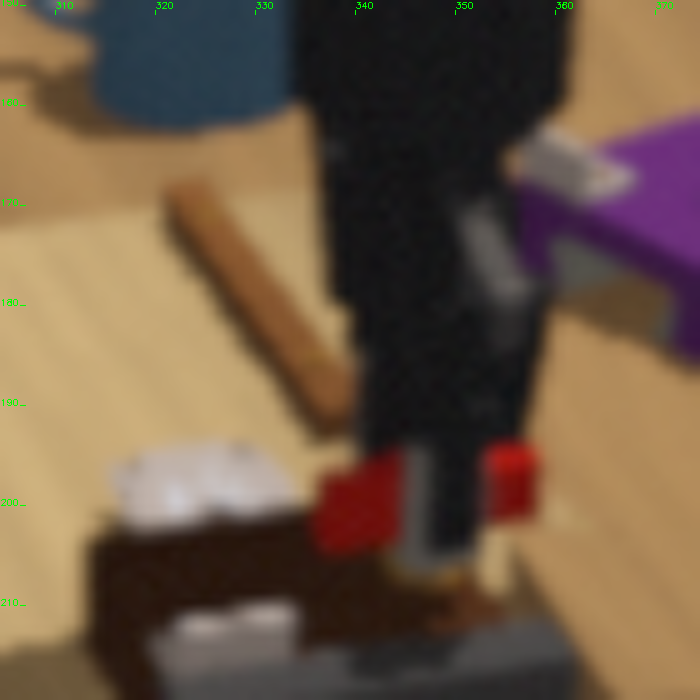

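```bash

python3 - <<'E'
from h import *
for x in (598,600,602): print(x,proj('side',[x,-33.3,76]), (proj('side',[x-32,-33.3-7,65])),(proj('side',[x+32,-33.3-7,65])))
E
```

```text
598 [345.69063704 198.57968252] [335.12080239 204.88522034] [357.54948539 201.76826687]
600 [346.39114972 198.48400993] [335.82928695 204.786761  ] [358.24239322 201.67197225]
602 [347.09117625 198.38840374] [336.53727683 204.6883704 ] [358.93482259 201.57574413]
```

```bash

python3 -m jog '[{"translation":[-0.0034,-0.0015,0],"roll":0},{"translation":[0,0,0],"roll":0}]' - |grep -v ori
python3 -m jog '[{"translation":[0,0,0],"roll":0},{"translation":[0,-0.0005,0],"roll":0},{"translation":[0,-0.0005,0],"roll":0},{"translation":[0,0,0],"roll":0}]' 1 80 |grep -v ori
python3 - <<'E'
from h import *
togo(600.3,-33.3,139,1.584)
E
```

```text
time_s: 27.85
tool_pos: [601.8, -34.6, 141.8]
ft_force: [0.1, -0.0, 0.2]
opening: 0.453
time_s: 28.25
tool_pos: [601.8, -32.8, 142.4]
ft_force: [-0.2, 3.0, 1.0]
opening: 0.246
t 28.25 pos [601.8 -32.8 142.4] ang 1.5875 togo tool mm [-0.5  3.4  1.5] roll deg 0.2 F [-0.2  3.   1. ] M [ 0.82 -0.08 -0.01] op 0.246 q [ 0.1   0.77 -0.15  1.78  0.18  0.6   1.43]
```

```bash

python3 -m jog '[{"translation":[0.001,0,0],"roll":5},{"translation":[0,0,0],"roll":5},{"translation":[0,0,0],"roll":5}]' - |grep -v ori
python3 - <<'E'
from h import *
togo(600.3,-33.3,139,1.584)
crop('side','s29.png',305,150,375,220,10)
E
```

```text
time_s: 28.55
tool_pos: [601.8, -32.6, 142.4]
ft_force: [0.8, 2.0, 0.6]
opening: 0.244
t 28.55 pos [601.8 -32.6 142.4] ang 1.3225 togo tool mm [-1.   3.4  1.3] roll deg -14.98 F [0.8 2.  0.6] M [ 0.45 -0.2   0.19] op 0.244 q [ 0.05  0.77 -0.07  1.78  0.09  0.59  1.25]
```

View pics/s29.png

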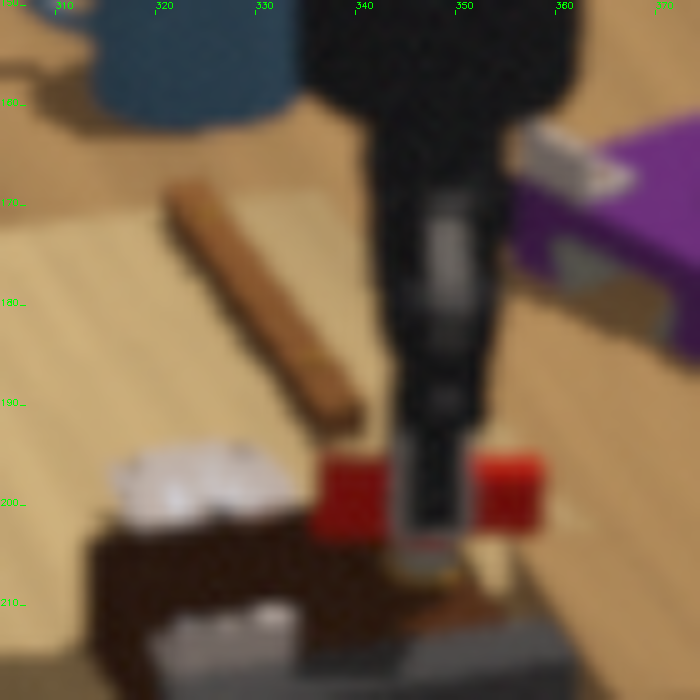

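The wing is turning with the jaws, Mz 0.19 N m as expected. Continuing.

```bash

python3 -m jog '[{"translation":[0,0,0],"roll":7},{"translation":[0,0,0],"roll":7},{"translation":[0,0,0],"roll":7},{"translation":[0,0,0],"roll":7}]' - |grep -v ori
python3 -c "from h import *;togo(601.5,-33,142,1.587)"
python3 -m jog '[{"translation":[0,0,0],"roll":4},{"translation":[0,0,0],"roll":4}]' - |grep -v ori
python3 -c "from h import *;togo(601.5,-33,142,1.587)"
```

```text
time_s: 29.0
tool_pos: [601.8, -32.5, 142.3]
ft_force: [0.2, 2.0, 0.1]
opening: 0.246
t 29.00 pos [601.8 -32.5 142.3] ang 0.8341 togo tool mm [-0.6  0.3 -0.1] roll deg -43.14 F [0.2 2.  0.1] M [ 0.47 -0.18  0.25] op 0.246 q [-0.03  0.77  0.06  1.78 -0.07  0.59  0.91]
time_s: 29.2
tool_pos: [601.9, -32.4, 142.4]
ft_force: [1.0, 2.4, 1.2]
opening: 0.248
t 29.20 pos [601.9 -32.4 142.4] ang 0.6966 togo tool mm [-0.6  0.4 -0.2] roll deg -51.02 F [1.  2.4 1.2] M [ 0.41 -0.24  0.18] op 0.248 q [-0.05  0.77  0.09  1.78 -0.12  0.59  0.81]
```

```bash
cat > m.py <<'E'
from h import *
s=get_state();O=s['orientation'];print('t %.2f turned %.3f Mz %.3f'%(s['time_s'],1.587-np.arctan2(O[1,0],O[0,0]),s['moment'][2]),s['ft_force'].round(1))
E
python3 -m jog '[{"translation":[0,0,0],"roll":3},{"translation":[0,0,0],"roll":3}]' - >/dev/null; python3 m.py
python3 -m jog '[{"translation":[0,0,0],"roll":3},{"translation":[0,0,0],"roll":3}]' - >/dev/null; python3 m.py
python3 -m jog '[{"translation":[0,0,0],"roll":3},{"translation":[0,0,0],"roll":2}]' - >/dev/null; python3 m.py
```

```text
t 29.40 turned 0.994 Mz 0.169 [1.  2.  1.6]
t 29.60 turned 1.099 Mz 0.099 [0.9 2.7 1.1]
t 29.80 turned 1.187 Mz 0.190 [1.5 2.3 2.7]
```

```bash

python3 -m jog '[{"translation":[0,0,0],"roll":2},{"translation":[0,0,0],"roll":2}]' - >/dev/null; python3 m.py
python3 -m jog '[{"translation":[0,0,0],"roll":2},{"translation":[0,0,0],"roll":2}]' - >/dev/null; python3 m.py
python3 -m jog '[{"translation":[0,0,0],"roll":2},{"translation":[0,0,0],"roll":2}]' - >/dev/null; python3 m.py
python3 - <<'E'
from h import *
crop('side','s30.png',305,150,375,220,10)
E
```

```text
t 30.00 turned 1.258 Mz 0.178 [2.3 3.1 2.3]
t 30.20 turned 1.329 Mz 0.223 [3.2 4.4 3. ]
t 30.40 turned 1.399 Mz 0.152 [3.6 3.7 3.4]
```

View pics/s30.png

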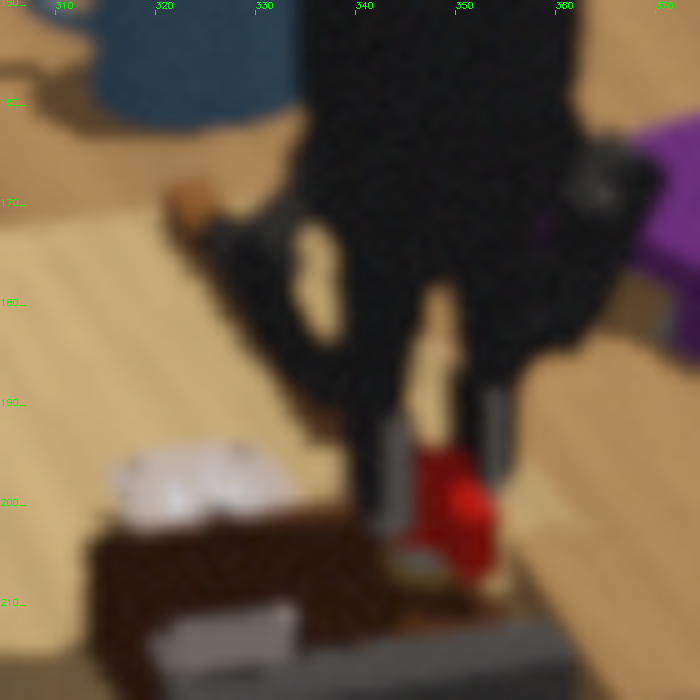

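```bash

python3 -m jog '[{"translation":[0,0,0],"roll":2},{"translation":[0,0,0],"roll":2}]' - >/dev/null; python3 m.py
python3 -m jog '[{"translation":[0,0,0],"roll":2},{"translation":[0,0,0],"roll":1}]' - >/dev/null; python3 m.py
python3 -m jog '[{"translation":[0,0,0],"roll":2},{"translation":[0,0,0],"roll":1}]' - >/dev/null; python3 m.py
python3 -m jog '[{"translation":[0,0,0],"roll":2},{"translation":[0,0,0],"roll":1}]' - >/dev/null; python3 m.py
```

```text
t 30.65 turned 1.468 Mz 0.220 [2.8 4.4 3.8]
t 30.85 turned 1.520 Mz 0.238 [2.4 4.1 4.2]
t 31.05 turned 1.572 Mz 0.183 [4.4 3.7 3.1]
t 31.25 turned 1.625 Mz 0.205 [4.6 5.3 4.6]
```

```bash

python3 -m jog '[{"translation":[0,0,0],"roll":2},{"translation":[0,0,0],"roll":2}]' - >/dev/null; python3 m.py
python3 -m jog '[{"translation":[0,0,0],"roll":2},{"translation":[0,0,0],"roll":2}]' - >/dev/null; python3 m.py
python3 -m jog '[{"translation":[0,0,0],"roll":2},{"translation":[0,0,0],"roll":2}]' - >/dev/null; python3 m.py
python3 -m jog '[{"translation":[0,0,0],"roll":2},{"translation":[0,0,0],"roll":2}]' - >/dev/null; python3 m.py
```

```text
t 31.45 turned 1.695 Mz 0.245 [3.3 3.1 2.6]
t 31.65 turned 1.765 Mz 0.211 [4.3 3.3 3.7]
t 31.85 turned 1.834 Mz 0.277 [5.  3.8 2.8]
t 32.05 turned 1.904 Mz 0.275 [5.2 3.7 2.5]
```

```bash

python3 -m jog '[{"translation":[0,0,0],"roll":1.5},{"translation":[0,0,0],"roll":0}]' - >/dev/null; python3 m.py
python3 -m jog '[{"translation":[0,0,0],"roll":1.5},{"translation":[0,0,0],"roll":0}]' - >/dev/null; python3 m.py
python3 -m jog '[{"translation":[0,0,0],"roll":1.5},{"translation":[0,0,0],"roll":0}]' - >/dev/null; python3 m.py
```

```text
t 32.25 turned 1.930 Mz 0.127 [5.4 3.6 3.2]
t 32.45 turned 1.956 Mz 0.174 [6.2 3.9 2.1]
t 32.65 turned 1.982 Mz 0.155 [6.  3.5 1.2]
```

```bash

python3 -m jog '[{"translation":[0,0,0],"roll":2},{"translation":[0,0,0],"roll":2}]' - >/dev/null; python3 m.py
python3 -m jog '[{"translation":[0,0,0],"roll":2},{"translation":[0,0,0],"roll":1}]' - >/dev/null; python3 m.py
python3 -m jog '[{"translation":[0,0,0],"roll":2},{"translation":[0,0,0],"roll":1}]' - >/dev/null; python3 m.py
python3 -c "from h import *;togo(601.5,-33,142,1.587)
crop('side','s31.png',305,150,375,220,10)"
```

```text
t 32.85 turned 2.052 Mz 0.332 [7.1 4.4 0.4]
t 33.05 turned 2.104 Mz 0.334 [8.2 5.3 0.9]
t 33.25 turned 2.156 Mz 0.372 [8.  3.9 0.4]
t 33.25 pos [603.4 -32.2 142.4] ang -0.5693 togo tool mm [-1.2  0.4 -1.7] roll deg -123.55 F [8.  3.9 0.4] M [ 0.86 -1.58  0.37] op 0.243 q [-0.25  0.82  0.43  1.79 -0.53  0.65 -0.08]
```

View pics/s31.png

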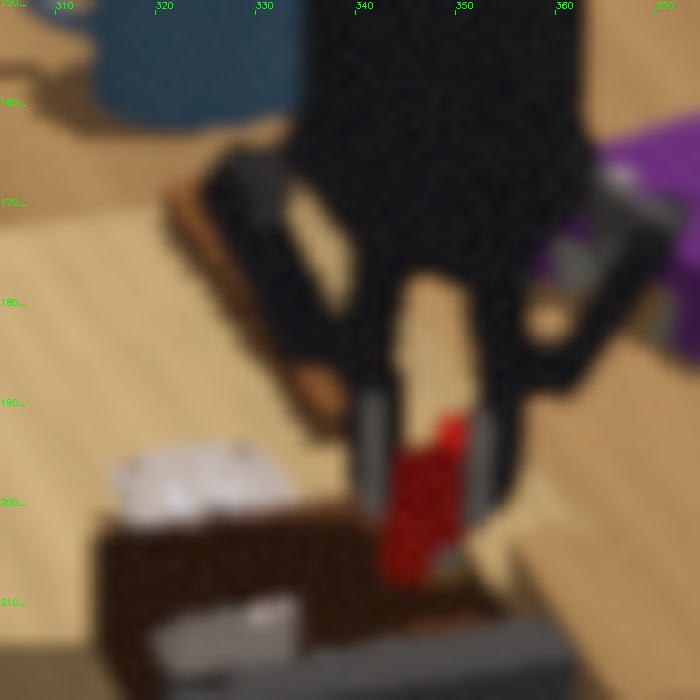

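The torque is rising (0.37 N m) and the block has shifted +x by about 1.5 mm, so the shoe is biting. Small steps now.

```bash

python3 -m jog '[{"translation":[0,0,0],"roll":1.5}]' - >/dev/null; python3 m.py
python3 -m jog '[{"translation":[0,0,0],"roll":1.5}]' - >/dev/null; python3 m.py
python3 -m jog '[{"translation":[0,0,0],"roll":0}]' - >/dev/null; python3 m.py
```

```text
t 33.40 turned 2.182 Mz 0.392 [8.  4.6 0.8]
t 33.50 turned 2.209 Mz 0.444 [ 7.3  4.  -0.4]
t 33.60 turned 2.208 Mz 0.247 [ 7.6  4.1 -0.1]
```

```bash

python3 -m jog '[{"translation":[0,0,0],"roll":1}]' - >/dev/null; python3 m.py
python3 -m jog '[{"translation":[0,0,0],"roll":0},{"translation":[0,0,0],"roll":0},{"translation":[0,0,0],"roll":0}]' - >/dev/null; python3 m.py
```

```text
t 33.70 turned 2.225 Mz 0.443 [ 8.7  4.2 -0.2]
t 34.00 turned 2.225 Mz 0.286 [ 7.3  4.9 -0.9]
```

Driving torque is 0.44 N m, inside the tight band. I'll release and check.

```bash

python3 -m jog '[{"translation":[0,0,0],"roll":0},{"translation":[0,0,0],"roll":0},{"translation":[0,0,0],"roll":0},{"translation":[0,-0.02,0],"roll":0},{"translation":[0,-0.03,0],"roll":0},{"translation":[0,-0.03,0],"roll":0}]' 0.55 |grep -v ori
python3 -c "from h import *;togo(500,180,220)"
```

```text
time_s: 34.6
tool_pos: [600.0, -33.6, 222.1]
ft_force: [0.6, -0.3, 0.3]
opening: 0.45
t 34.60 pos [600.  -33.6 222.1] ang -0.6401 togo tool mm [-207.7    2.3  111.6] roll deg None F [ 0.6 -0.3  0.3] M [-0.01 -0.06 -0.02] op 0.450 q [-0.31  0.72  0.53  1.75 -0.48  0.81 -0.19]
```

```bash

python3 -m jog '[{"translation":[-0.035,0,0.018],"roll":0},{"translation":[-0.035,0,0.018],"roll":0},{"translation":[-0.035,0,0.018],"roll":0},{"translation":[-0.035,0,0.018],"roll":0},{"translation":[-0.035,0,0.018],"roll":0},{"translation":[-0.035,0,0.02],"roll":0},{"translation":[0,0,0],"roll":0}]' - |grep -v ori
python3 - <<'E'
from h import *
crop('top','t32.png',280,145,360,220,10)
crop('side','s32.png',300,170,370,240,10)
E
```

```text
time_s: 35.3
tool_pos: [494.5, 186.4, 221.0]
ft_force: [-0.2, 0.3, -0.4]
opening: 0.452
```

View pics/t32.png

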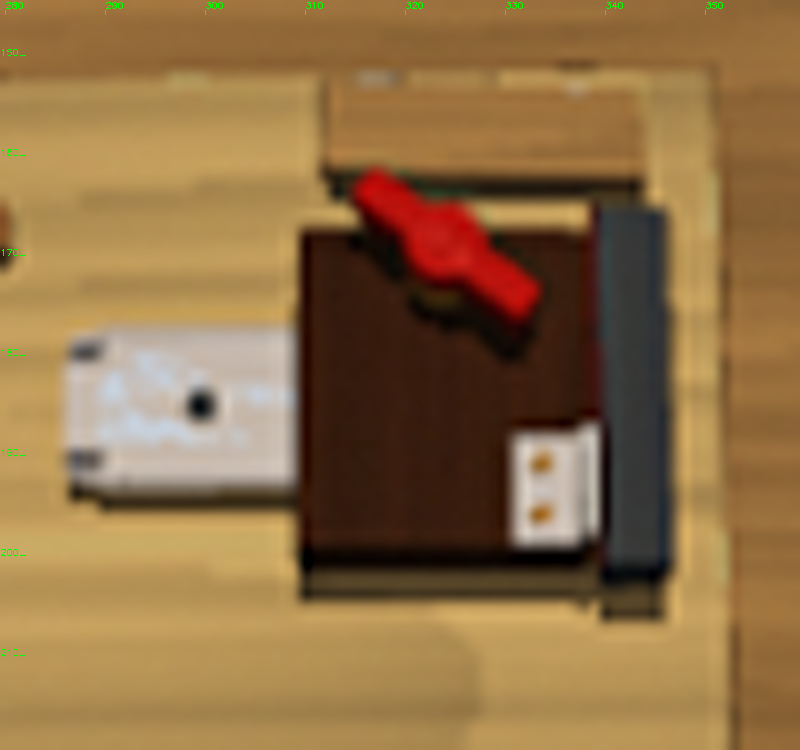

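View pics/s32.png

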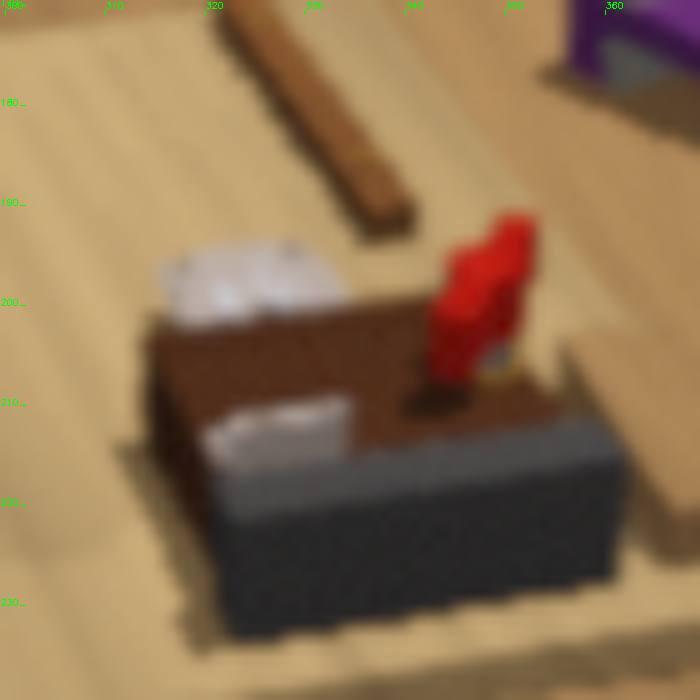

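```bash

python3 - <<'E'
from h import *
T=lambda a,b:(280+a/10-.5,145+b/10-.5)
for p,z in [((301,230),54),((298,549),54),((301,240),54),((595,230),60),((600,540),60),((300,328),36),((300,486),36),((600,230),54),((602,545),54),((442,240),90)]: print(p,z,atz('top',*T(*p),z).round(1))
print(proj('side',[564.6-50,-36+44,54]).round(1),proj('side',[566.1-50,-36+44,54]).round(1))
print(proj('side',[563.6-51,-36+46-45-45,54]))
E
python3 - <<'E'
import cv2
a=cv2.imread('pics/t27.png');b=cv2.imread('pics/t32.png')
g=lambda i:cv2.cvtColor(i,cv2.COLOR_BGR2GRAY).astype('float32')
A=g(a);B=g(b)
# subpixel shift of plate (px/10)
for n,(x0,y0,x1,y1) in dict(plate=(490,410,600,580),backedge=(280,380,340,480),botleft=(280,500,400,620),rail=(60,310,280,520)).items():
    h=cv2.createHanningWindow((x1-x0,y1-y0),cv2.CV_32F)
    print(n,cv2.phaseCorrelate(A[y0:y1,x0:x1].copy(),B[y0:y1,x0:x1].copy(),h))
E
```

```text
(301, 230) 54 [614.5  11.2  54. ]
(298, 549) 54 [516.2  10.3  54. ]
(301, 240) 54 [611.4  11.1  54. ]
(595, 230) 60 [614.3 -77.4  60. ]
(600, 540) 60 [519.1 -79.5  60. ]
(300, 328) 36 [588.5  11.2  36. ]
(300, 486) 36 [539.2  10.3  36. ]
(600, 230) 54 [615.9 -79.2  54. ]
(602, 545) 54 [518.8 -80.3  54. ]
(442, 240) 90 [602.4 -31.   90. ]
[312.4 202.5] [312.9 202.5]
[319.90252812 218.46665124]
plate ((-8.938458663459244, -10.132587021255645), 0.27654241314640754)
backedge ((0.41283059611073725, -0.07293664079653439), 0.7144954484303793)
botleft ((-0.20346312453479243, -0.368886414883562), 0.24575285315513612)
rail ((0.651636188814166, -0.003941411068765888), 0.7205156597875273)
```

```bash
python3 -c "
from workcell import r
print(r.close_job())"
```

```text
the job is handed in; nothing more can be done
None
```

The stop block is on the rail and against the steel end stop, with its clamp knob tightened and let go. I handed the job in at about 35 s; no verdict comes back.

**How it went:** I gripped the block by its knob, squared it against the guide strip and slid it onto the rail. Partway along, pulling by the knob jammed it at about 28 N. My next pushes, up to 33 N, were hitting the rail's nose rather than the block. Pushing above rail height moved it home at about 5 N, and it stopped hard at 15 N. I then turned the knob about 2.2 rad clockwise without regrasping. The turning torque rose from 0.2 to 0.44 N m, inside the 0.35 to 0.5 tight range, and I stopped there.

**Last checks, after letting go:**
- **Position:** the final top picture puts the block's back edge about 89 mm from the stop face, against 90 mm for touching. It is in line with the rail and sits about 1.5 mm to the +x side.
- **Shift on clamping:** the block moved about 1 mm back from the stop by the pictures, which is within the 4 mm allowed but about as small as they can show.
- **Other things:** the offcut looks unmoved, and I saw no contact with any of the others, but I did not measure them again.
- **Not checked:** I could not measure the shoe's force directly. The torque suggests about 40 N, but readings with the tool held still were lower, 0.25 to 0.29 N m. I did not tug the block to test the lock.

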